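# Key-locked burn-in: load the boards, lock up, put the key away

## Robot

A 6-joint arm with a two-finger parallel gripper is mounted at the origin on the work surface. World frame = base frame: x ahead of the robot, y to its left, z up, the work surface at z = 0. Lengths are in m, angles in rad, forces in N, time in s.
With the tool pointing down it reaches from about 0.325 to 0.775 m from the base axis. Payload 9.3 kg.
Tool frame: the origin (TCP) lies midway between the tips of the shut fingers; the grasp point (between the pads) lies 19 mm behind it; y points along the fingers, z is the direction in which the jaws open and shut, and the axes are right-handed (so a half turn about y gives the same grasp; the last joint's range is limited). The gripper opens to 85 mm and grips with 20 to 120 N. Pads are 22 mm wide; open, the fingers measure 114 mm over their backs; the gripper's body (76 mm by 85 mm) begins 54 mm behind the grasp point. The pads swing forward as they close: fully open they stand 13 mm farther back than shut.
Start: joints at [-0.153, 0.259, 0.021, 1.334, 0, 1.418], TCP at [0.55, -0, 0.231] pointing down, gripper open.
Joint ranges: [-3.04, 3.04], [-0.91, 1.82], [-1.04, 1.36], [-1.92, 1.95], [-1.52, 1.45], [-3.14, 3.14]. Speed limits (rad/s): [2.22, 2.22, 2.79, 3.14, 3.14, 3.14].

## Interface

Orientations are given as a rotation vector (axis times angle).
In Python, from bench import arm gives the robot as it stands.
- The arm moves only by the tool servo_tool, never from a script. Its argument "targets" is text: rows parted by semicolons, each of 7 numbers parted by spaces: the shift along the tool's x, y, z in m, then the turn, a rotation vector about the tool's x, y, z in rad, then the finger opening in m, from 0 to 0.0854. A call has 1 to 8 rows; each row is the pose to reach, as a shift and turn from the pose measured when the call began, along the tool's axes at that moment; what a row does not reach only later rows make up. A row lasts 1/10 s, in which the tool goes at most 50 mm and 8.59 degrees, less where a joint would pass 70% of its speed; a pose out of reach is approached as far as the arm can. A call with a gripper value outside its range is refused whole. The fingers move at their own pace and stop on an object; "squeeze" is the grip in N (left out, the last holds). Time passes only in rows, so rows that repeat a pose let the fingers close. It gives the time, the measured TCP pose, the force and the opening at its end, in the units of the state.
- arm.get_state(): the state, without advancing time (a new reading comes with each control period).
- arm.camera(name): name is "scene" or "side" or "wrist"; returns the picture (384x512x3 uint8, blue, green, red); there is no depth.
- arm.calibration(name): a dict with "fx", "fy", "cx", "cy" (pixels), "D" ([k1, k2, p1, p2, k3] as OpenCV has them; the pictures are not rectified), "camera_from_world" (4x4, takes a point from world to camera coordinates); the wrist camera has in their place "hand_eye" (4x4, takes a point from camera to tool coordinates, whose origin is the TCP and whose axes are the tool frame's). Camera axes: x right, y down, z forward; pixel columns grow to the right and rows downward; lengths in m; the calibration is good to about 2 mm. A picture is of the moment at which its call begins: read the wrist's pose just before it. calibration takes no time and is no camera call.
- arm.close_job(): hands the job in, once; it reports no verdict.
The state is a dict: "time_s": time; "joint_pos": joint angles; "joint_velocities": joint speeds; "tau": joint torques, N m; "ee_pos": TCP position; "orientation": TCP orientation; "contact_force": force on the tool from outside, world axes, zero at the start; "moment": the same for the moment, N m; "grip_width": finger opening in m.
Only numpy, scipy, OpenCV 4.12 (cv2) and the standard library are available. Lean on these libraries where they do the work, as an engineer would, in place of code of your own. Each camera call takes 0.05 s, during which the arm holds its last target.

## Task

Turn the key of the burn-in station clockwise as far as it goes to open the clamp bar, and gently set every circuit board flat into a nest of its own with the plug end towards the bar. With all of them loaded, turn the key back to rest so that the bar closes over the plugs, draw the key out and leave it in the key tray. Handle the boards with a light grip, and leave the calculator, tape measure and tape roll where they are.

Things in the scene. Friction and masses are not known exactly. Their poses are not given: they have to be found in the camera images.
- station: Grey burn-in station fixed to the desk, 170 mm deep (its x, away from the robot) by 380 mm wide (its y) by 40 mm high. Origin under its centre at desk level. On its top: four board nests side by side, a sliding clamp bar along their far ends, and a steel key switch at the right-hand end seen from the robot (-y).
- lock (a joint): Angle of the key switch's cylinder, rad. 0: the rest position, clamp bar shut, the only position where the key comes in or out (within about 0.15). It turns clockwise seen from above to a stop at 1.3 (74 degrees), clamp bar fully open. It stays where it is left; friction about 0.06 Nm.
- clamp (a joint): Travel of the aluminium clamp bar (286 x 24 x 12 mm), m, driven by the key switch only: 0 shut, 0.020 open. It slides along the station's x, 3.5 mm above seated boards' plugs (13.5 mm above nest floors). Shut, it overhangs the far 10 mm of each nest, so boards can neither go in nor come out; open, it stands 10 mm beyond them.
- keyhole (a point): Middle of the keyhole in the top of the key switch (steel boss 48 x 48 mm, top 60 mm above the desk). Keyhole 25 mm along the station's x, 9 mm along y. Its axis is vertical. The key's foot stands on the cylinder's floor 16 mm below this point.
- key: Steel key, 70 mm, standing in the switch at the start. Origin at the middle of its foot, z up the shank. Foot: cross-bit 22 (x) x 5 x 8 mm; shank d 7 mm; black bow 34 (x) x 10 (y) mm from z = 34 to 70 mm: pinch across the 10 mm (y). At lock 0 its x lies along the station's x; play about 0.1 rad. When turned, the bit is caught under the cover; at rest a 20 mm lift clears it.
- key_mid (a point): Middle of the key, 35 mm above its foot.
- tray: Open grey key tray fixed to the desk, left or right of the station, 140 (x) x 180 (y) x 22 mm high, walls and floor 4 mm. Origin under its centre.
- calculator: Desk calculator, 150 x 80 x 14 mm, loose; a bystander on the side where the tray is not.
- tape_measure: Red tape measure, 75 x 40 x 70 mm, loose; a bystander beside the boards.
- tape_roll: Black roll of tape, diameter 90 mm, 50 mm high, loose; a bystander beside the boards.
- board0: Loose circuit board, 80 (x) x 50 (y) x 4 mm, up to 130 g; 2 to 4 are present, all alike. Origin mid-underside, z up. In its middle a finned heat sink 40 (x) x 24 (y) mm, top at z = 30 mm: pinch across the 24 mm. Black plug on the +x end, top at z = 10 mm. Delicate: grip with 20 to 30 N (both fingers together must stay under 75 N). Starts on the desk, plug roughly away from the robot.
- plug0 (a point): Top of board 0's plug, 35 mm from the origin along the board's +x.
- nest0 (a point): Middle of a nest's floor (40 mm above the desk): pocket 86 (x) x 56 (y) mm, rim 7 mm high, 70 mm from the next. Any nest takes any board, plug end towards the clamp bar (station's +x). A seated board's origin lies within 3 mm of this point.
- board1: Loose circuit board, 80 (x) x 50 (y) x 4 mm, up to 130 g; 2 to 4 are present, all alike. Origin mid-underside, z up. In its middle a finned heat sink 40 (x) x 24 (y) mm, top at z = 30 mm: pinch across the 24 mm. Black plug on the +x end, top at z = 10 mm. Delicate: grip with 20 to 30 N (both fingers together must stay under 75 N). Starts on the desk, plug roughly away from the robot.
- plug1 (a point): Top of board 1's plug, 35 mm from the origin along the board's +x.
- nest1 (a point): Middle of a nest's floor (40 mm above the desk): pocket 86 (x) x 56 (y) mm, rim 7 mm high, 70 mm from the next. Any nest takes any board, plug end towards the clamp bar (station's +x). A seated board's origin lies within 3 mm of this point.
- board2: Loose circuit board, 80 (x) x 50 (y) x 4 mm, up to 130 g; 2 to 4 are present, all alike. Origin mid-underside, z up. In its middle a finned heat sink 40 (x) x 24 (y) mm, top at z = 30 mm: pinch across the 24 mm. Black plug on the +x end, top at z = 10 mm. Delicate: grip with 20 to 30 N (both fingers together must stay under 75 N). Starts on the desk, plug roughly away from the robot.
- plug2 (a point): Top of board 2's plug, 35 mm from the origin along the board's +x.
- nest2 (a point): Middle of a nest's floor (40 mm above the desk): pocket 86 (x) x 56 (y) mm, rim 7 mm high, 70 mm from the next. Any nest takes any board, plug end towards the clamp bar (station's +x). A seated board's origin lies within 3 mm of this point.
- board3: Loose circuit board, 80 (x) x 50 (y) x 4 mm, up to 130 g; 2 to 4 are present, all alike. Origin mid-underside, z up. In its middle a finned heat sink 40 (x) x 24 (y) mm, top at z = 30 mm: pinch across the 24 mm. Black plug on the +x end, top at z = 10 mm. Delicate: grip with 20 to 30 N (both fingers together must stay under 75 N). Starts on the desk, plug roughly away from the robot.
- plug3 (a point): Top of board 3's plug, 35 mm from the origin along the board's +x.
- nest3 (a point): Middle of a nest's floor (40 mm above the desk): pocket 86 (x) x 56 (y) mm, rim 7 mm high, 70 mm from the next. Any nest takes any board, plug end towards the clamp bar (station's +x). A seated board's origin lies within 3 mm of this point.
Things that resemble listed ones, but are neither listed nor needed, are in the scene too. Of the things shaped like the tray, the grey one is meant.

How it is judged:
On the way, in this order (a step that is already met when the one before it is completed fails the run):
1. the key is turned until the clamp bar is open (lock above 1.15 rad) (value of joint lock above 1.15 rad), for 0.2 s.
2. every board present lies flat in a nest, plug towards the bar, while the bar is open ((horizontal distance between board0 and nest0 below 0.007 m or horizontal distance between board0 and nest1 below 0.007 m or horizontal distance between board0 and nest2 below 0.007 m or horizontal distance between board0 and nest3 below 0.007 m) and z of board0 in the frame of station between 0.036 and 0.044 m and angle between each of board0, board1, board2, board3's own z axis and vertical below 0.06 rad and x of each of plug0, plug1, plug2, plug3 in the frame of station above 0.004 m and (horizontal distance between board1 and nest0 below 0.007 m or horizontal distance between board1 and nest1 below 0.007 m or horizontal distance between board1 and nest2 below 0.007 m or horizontal distance between board1 and nest3 below 0.007 m) and z of board1 in the frame of station between 0.036 and 0.044 m and (horizontal distance between board2 and nest0 below 0.007 m or horizontal distance between board2 and nest1 below 0.007 m or horizontal distance between board2 and nest2 below 0.007 m or horizontal distance between board2 and nest3 below 0.007 m) and z of board2 in the frame of station between 0.036 and 0.044 m and (horizontal distance between board3 and nest0 below 0.007 m or horizontal distance between board3 and nest1 below 0.007 m or horizontal distance between board3 and nest2 below 0.007 m or horizontal distance between board3 and nest3 below 0.007 m) and z of board3 in the frame of station between 0.036 and 0.044 m and value of joint lock above 1.1 rad), for 0.3 s.
3. the key is turned back to rest (lock below 0.12 rad) with every board in its nest ((horizontal distance between board0 and nest0 below 0.007 m or horizontal distance between board0 and nest1 below 0.007 m or horizontal distance between board0 and nest2 below 0.007 m or horizontal distance between board0 and nest3 below 0.007 m) and z of board0 in the frame of station between 0.036 and 0.044 m and angle between each of board0, board1, board2, board3's own z axis and vertical below 0.06 rad and x of each of plug0, plug1, plug2, plug3 in the frame of station above 0.004 m and (horizontal distance between board1 and nest0 below 0.007 m or horizontal distance between board1 and nest1 below 0.007 m or horizontal distance between board1 and nest2 below 0.007 m or horizontal distance between board1 and nest3 below 0.007 m) and z of board1 in the frame of station between 0.036 and 0.044 m and (horizontal distance between board2 and nest0 below 0.007 m or horizontal distance between board2 and nest1 below 0.007 m or horizontal distance between board2 and nest2 below 0.007 m or horizontal distance between board2 and nest3 below 0.007 m) and z of board2 in the frame of station between 0.036 and 0.044 m and (horizontal distance between board3 and nest0 below 0.007 m or horizontal distance between board3 and nest1 below 0.007 m or horizontal distance between board3 and nest2 below 0.007 m or horizontal distance between board3 and nest3 below 0.007 m) and z of board3 in the frame of station between 0.036 and 0.044 m and value of joint lock below 0.12 rad), for 0.2 s.
At the end, for the whole second after the job is handed in: Every board present lies flat (tilt under 0.06 rad, within 4 mm of the nest floor) with its origin within 7 mm of a nest's middle and its plug under the bar; the lock is back below 0.12 rad; the key is out, its middle inside the tray's outline and less than 45 mm above the desk, at rest (all of step 3 and x of key_mid in the frame of tray between -0.07 and 0.07 m and y of key_mid in the frame of tray between -0.09 and 0.09 m and height (world z) of key_mid below 0.045 m and linear speed of key below 0.03 m/s); the robot touches nothing.
It fails at once if a board is squeezed or pressed by the fingers with more than 75 N, both fingers together (contact force between the fingers and board0 above 75 N or contact force between the fingers and board1 above 75 N or contact force between the fingers and board2 above 75 N or contact force between the fingers and board3 above 75 N).
It fails at once if the calculator is moved more than 25 mm (distance of calculator from where it was at the start of the episode above 0.025 m).
It fails at once if the tape measure is moved more than 25 mm (distance of tape_measure from where it was at the start of the episode above 0.025 m).
It fails at once if the tape roll is moved more than 25 mm (distance of tape_roll from where it was at the start of the episode above 0.025 m).
Of board0, board1, board2, board3 only 2 to 4 are there at a start; the rules pass over those that are not, and their reading is None.
At some moment in a run one of board0, board1, board2, board3 may be knocked a few centimetres aside while the robot is not near it.
Once in a run the grip may slacken for a moment while it holds something.
It also fails if it takes over 210 s, if anything falls off the work surface, if the arm or the gripper's body presses on something with over 40 N, if the wrist force passes 120 N, or if a joint passes its speed limit or range.

## Working session

There is one attempt and no reset: what is moved stays moved. The work goes in short steps, Python scripts to look and compute and a tool call to move; the robot and the scene stay as the last step left them, time stands still between calls to the robot, and variables do not carry over. Pictures are saved under pics/ and viewed, and the job is handed in when it is done.

Besides the shell and the picture viewer there is one more tool, called after ">>>" as name(argument=value, ...) on one line, values as JSON. servo_tool: Moves the arm, as the interface text tells. Its arguments: {"type":"object","properties":{"targets":{"type":"string"},"squeeze":{"type":"number"}},"required":["targets"]}

```bash
mkdir -p pics; ls; python3 - <<'E'
from bench import arm
import cv2,json
s=arm.get_state();print(s)
for n in("scene","side","wrist"):
    print(n,{k:(v if not hasattr(v,'tolist') else v.tolist()) for k,v in arm.calibration(n).items()})
    cv2.imwrite(f"pics/a_{n}.png",arm.camera(n))
E
```

```text
pics
{'time_s': 0.0, 'joint_pos': array([-1.52603884e-01,  2.59218850e-01,  2.07527388e-02,  1.33368418e+00,
        2.80269952e-05,  1.41819694e+00]), 'joint_velocities': array([ 0.00061638,  0.00020108,  0.00047226,  0.00127621,  0.00030696,
       -0.00244461]), 'tau': array([-2.65873996e-04, -5.55637658e+01,  3.44536042e+01,  1.31759423e-02,
       -2.94380488e-04,  4.47349430e-05]), 'ee_pos': array([5.49725665e-01, 4.37224723e-05, 2.30648126e-01]), 'orientation': array([-1.2100077 ,  1.21029556, -1.20839993]), 'contact_force': array([-0.24054844, -0.07359144,  0.46091551]), 'moment': array([ 0.00518367, -0.01895389, -0.0125582 ]), 'grip_width': 0.08514976958356285}
scene {'fx': 362.51434659270507, 'fy': 362.51434659270507, 'cx': 256.8651395435561, 'cy': 192.404680761421, 'D': [0.012958775377073602, 0.0, 0.0, 0.0, 0.0], 'camera_from_world': [[-0.6693846497914979, 0.7429030007485452, -0.004395691335919023, 0.27260252913332733], [0.4441818231214428, 0.3954683925847056, -0.8039323718292358, -0.12550479799174705], [-0.5955054144439204, -0.5400924753644288, -0.5947044807487991, 1.3820
[... 263 characters left out ...]
12614528451035377, -0.40422345649993635], [-0.16597309761298965, -0.5607941938197114, -0.8111490633951621, 0.1300416474260304], [0.20946211607609166, 0.7837394664707251, -0.5847034039794099, 0.8342685213581726], [0.0, 0.0, 0.0, 1.0]]}
wrist {'fx': 294.40334110045933, 'fy': 294.40334110045933, 'cx': 255.50999348762306, 'cy': 193.76020206265557, 'D': [-0.0036252727251048704, 0.0, 0.0, 0.0, 0.0], 'hand_eye': [[-0.0014438185617451438, 0.9514884848639004, 0.3076809687961869, -0.07915225019245382], [0.0011087941951519623, -0.3076795771196483, 0.9514893842807222, -0.1427595300662598], [0.9999983429803242, 0.0017149329064879708, -0.0006107714242557717, -0.0017462426194170266], [0.0, 0.0, 0.0, 1.0]]}
```

View pics/a_scene.png

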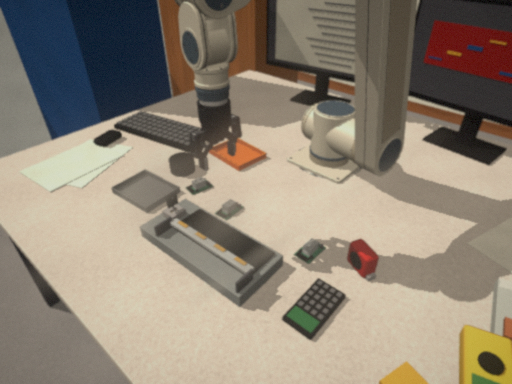

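View pics/a_side.png

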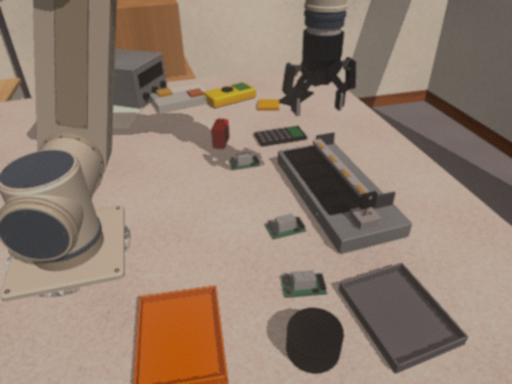

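View pics/a_wrist.png

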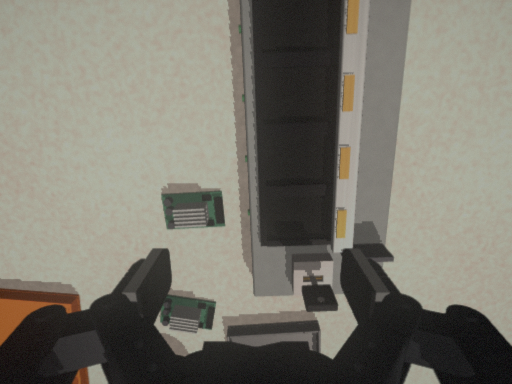

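```bash
cat > h.py <<'E'
import numpy as np,cv2
from scipy.spatial.transform import Rotation as Rn
from scipy.optimize import least_squares
from bench import arm
def cal(n):
    c=arm.calibration(n);K=np.array([[c['fx'],0,c['cx']],[0,c['fy'],c['cy']],[0,0,1.]])
    return c,K,np.array(c['D'],float)
def cfw(n,st=None):
    c,K,D=cal(n)
    if n!='wrist': T=np.array(c['camera_from_world'])
    else:
        st=st or arm.get_state();W=np.eye(4);W[:3,:3]=Rn.from_rotvec(st['orientation']).as_matrix();W[:3,3]=st['ee_pos']
        T=np.linalg.inv(W@np.array(c['hand_eye']))
    return T,K,D
def proj(C,P):
    T,K,D=C
    return cv2.projectPoints(np.atleast_2d(np.array(P,float)),cv2.Rodrigues(T[:3,:3])[0],T[:3,3],K,D)[0][:,0]
def back(C,uv,z):
    T,K,D=C;n=cv2.undistortPoints(np.array(uv,float).reshape(-1,1,2),K,D)[:,0]
    R=T[:3,:3].T;o=-R@T[:3,3];d=np.c_[n,np.ones(len(n))]@R.T
    return o+d*((z-o[2])/d[:,2])[:,None]
def pl(pose,L):
    x,y,a=pose;L=np.atleast_2d(np.array(L,float));c,s=np.cos(a),np.sin(a)
    return np.c_[x+c*L[:,0]-s*L[:,1],y+s*L[:,0]+c*L[:,1],L[:,2]]
def fit(obs,p0):
    """obs list of (C, local Nx3, uv Nx2)"""
    f=lambda p:np.concatenate([(proj(C,pl(p,L))-np.array(uv,float)).ravel() for C,L,uv in obs])
    r=least_squares(f,p0,x_scale=[.01,.01,.1]);return r.x,np.round(r.fun.reshape(-1,2),1)
def crop(im,u0,v0,w,h,k,name):
    c=cv2.resize(im[v0:v0+h,u0:u0+w],None,fx=k,fy=k,interpolation=cv2.INTER_CUBIC)
    for u in range((u0+9)//10*10,u0+w,10):
        x=int((u-u0+.5)*k);cv2.line(c,(x,0),(x,4 if u%50 else 12),(0,0,255),1)
        if u%50==0: cv2.putText(c,str(u),(x,22),0,.4,(0,0,255),1)
    for v in range((v0+9)//10*10,v0+h,10):
        y=int((v-v0+.5)*k);cv2.line(c,(0,y),(4 if v%50 else 12,y),(0,0,255),1)
        if v%50==0: cv2.putText(c,str(v),(14,y+4),0,.4,(0,0,255),1)
    cv2.imwrite(name,c)
def todelta(target,yaw_axis=None,st=None):
    """shift in tool axes to a TCP target position"""
    st=st or arm.get_state();R=Rn.from_rotvec(st['orientation']).as_matrix()
    return R.T@(np.array(target)-st['ee_pos'])
def pinchyaw():
    R=Rn.from_rotvec(arm.get_state()['orientation']).as_matrix();return R
E
python3 - <<'E'
from h import *
st=arm.get_state();print(Rn.from_rotvec(st['orientation']).as_matrix().round(3))
C=cfw('wrist',st);print(np.linalg.inv(C[0]).round(3))
s=cv2.imread('pics/a_scene.png');d=cv2.imread('pics/a_side.png');w=cv2.imread('pics/a_wrist.png')
crop(s,105,150,260,190,3,'pics/b_scene.png')
crop(d,215,90,250,190,3,'pics/b_side.png')
crop(w,140,0,280,384,1.55,'pics/b_wrist.png')
crop(w,150,180,200,160,4,'pics/b_wrist2.png')
E
```

```text
[[-0.    -0.001  1.   ]
 [-1.     0.    -0.   ]
 [-0.    -1.    -0.001]]
[[ 1.     0.002 -0.002  0.548]
 [ 0.001 -0.952 -0.308  0.079]
 [-0.002  0.308 -0.952  0.374]
 [ 0.     0.     0.     1.   ]]
```

View pics/b_scene.png

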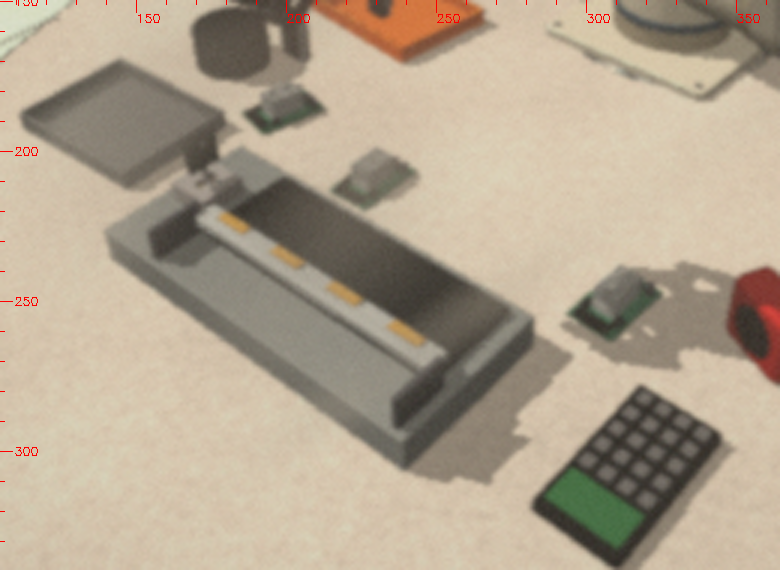

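View pics/b_side.png

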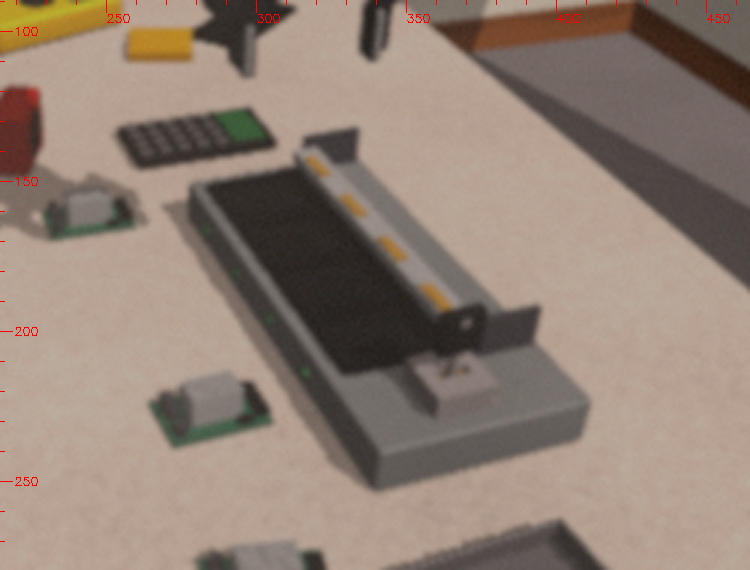

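View pics/b_wrist2.png

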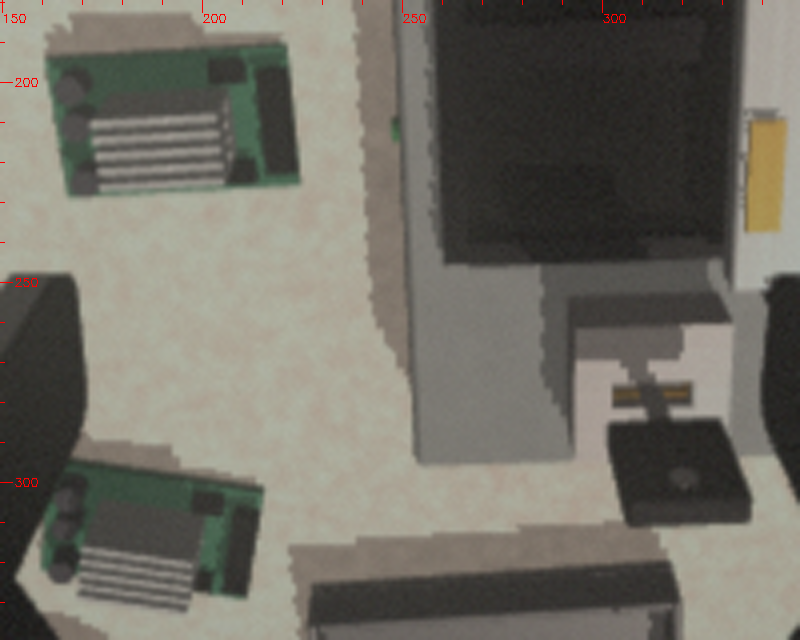

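```bash
cat > fs.py <<'E'
from h import *
st0=dict(orientation=np.array([-1.2100077 ,  1.21029556, -1.20839993]),ee_pos=np.array([5.49725665e-01, 4.37224723e-05, 2.30648126e-01]))
CS,CD,CW=cfw('scene'),cfw('side'),cfw('wrist',st0)
def px(L,u0,v0,k): return [((a+.5)/k-.5+u0,(b+.5)/k-.5+v0) for a,b in L]
E
python3 - <<'E'
from fs import *
h=.04
oS=(CS,[(-.085,-.19,h),(.085,-.19,h),(.085,.19,h),(-.085,.19,h),(.085,.19,0)],px([(242,148),(106,235),(404,447),(532,318),(405,469)],105,150,3))
oD=(CD,[(-.085,.19,h),(-.085,-.19,h),(.085,-.19,h),(-.085,-.19,0)],px([(192,184),(378,455),(588,403),(377,491)],215,90,3))
oW=(CW,[(-.085,-.19,h)],px([(416,463)],150,180,4))
for o in([oS],[oD],[oS,oD,oW]):
    p,r=fit(o,[.6,.05,0]);print(p.round(4));
print(r.tolist())
# slot wrist px
print(back(CW,px([(615,393),(690,393),(653,393)],150,180,4),.060))
# switch boss top corners in wrist, board corners
print(back(CW,px([(573,325),(733,325)],150,180,4),.060))
E
```

```text
[0.6259 0.0198 0.0397]
[0.6256 0.0172 0.0262]
[0.625  0.0193 0.0322]
[[0.1, -1.3], [-0.9, -2.2], [-0.6, -1.2], [1.6, -0.3], [-0.4, 2.3], [-1.6, -1.6], [-0.0, -1.3], [1.9, -1.5], [-1.9, 0.8], [0.7, 1.0]]
[[ 0.60670466 -0.13093294  0.06      ]
 [ 0.62980877 -0.13087261  0.06      ]
 [ 0.61841092 -0.13090193  0.06      ]]
[[ 0.5927982  -0.10718768  0.06      ]
 [ 0.64108962 -0.10706565  0.06      ]]
```

>>> servo_tool(targets="0.06 0.02 0 0 0.15 0 0.085;0.06 0.02 0 0 0.15 0 0.085;0.06 0.02 0 0 0.15 0 0.085", squeeze=25)

```text
time_s: 0.45
ee_pos: [0.5493, -0.0615, 0.2097]
orientation: [-1.136, 1.322, -1.318]
contact_force: [0.3, 1.0, 0.3]
grip_width: 0.085
```

```bash
python3 - <<'E'
from fs import *
print(arm.get_state()['joint_pos'])
h=.04
oS=(CS,[(-.085,-.19,h),(.085,-.19,h),(.085,.19,h),(-.085,.19,h),(.085,.19,0)],px([(242,148),(106,235),(404,432),(532,318),(405,469)],105,150,3))
oD=(CD,[(-.085,.19,h),(-.085,-.19,h),(.085,-.19,h),(-.085,-.19,0)],px([(192,184),(378,455),(588,403),(377,491)],215,90,3))
oW=(CW,[(-.085,-.19,h)],px([(416,463)],150,180,4))
for o in([oS],[oD],[oS,oD,oW]):
    p,r=fit(o,[.6,.05,0]);print(p.round(4));
print(r.tolist())
E
```

```text
[-2.63170932e-01  2.72297615e-01 -1.44990970e-02  1.28711975e+00
 -2.12460343e-04  1.45903202e+00]
[0.6234 0.0169 0.0437]
[0.6256 0.0172 0.0262]
[0.6237 0.0182 0.0361]
[[-0.1, -1.6], [-0.9, -2.4], [-0.3, 3.1], [1.6, -1.0], [-0.0, 1.6], [-2.1, -1.2], [0.1, -0.8], [1.9, -1.2], [-1.8, 1.3], [0.3, 1.7]]
```

>>> servo_tool(targets="0.05 0 0.01 0 -1.1 0 0.085;0.05 0 0.01 0 -1.1 0 0.085;0.05 0 0.01 0 -1.1 0 0.085;0.05 0 0.01 0 -1.1 0 0.085;0.05 0 0.01 0 -1.1 0 0.085;0.05 0 0.01 0 -1.1 0 0.085;0.05 0 0.01 0 -1.1 0 0.085;0.05 0 0.01 0 -1.1 0 0.085")

```text
time_s: 1.25
ee_pos: [0.5518, -0.1115, 0.21]
orientation: [-1.517, 0.484, -0.479]
contact_force: [0.0, -0.0, -0.3]
grip_width: 0.0847
```

```bash
cat > d.py <<'E'
import sys
from h import *
# usage: d.py x y z yawdeg_of_toolx(world, deg)  -> shift and turn
a=[float(v) for v in sys.argv[1:]]
st=arm.get_state();R=Rn.from_rotvec(st['orientation']).as_matrix()
y=a[3] ;tx=np.array([np.cos(y),np.sin(y),0]);ty=np.array([0,0,-1.]);Rt=np.c_[tx,ty,np.cross(tx,ty)]
print('shift',(R.T@(np.array(a[:3])-st['ee_pos'])).round(4),'turn',Rn.from_matrix(R.T@Rt).as_rotvec().round(4),'t',st['time_s'],'q6',st['joint_pos'][5].round(2),'w',round(st['grip_width'],4),'F',st['contact_force'].round(1),'p',st['ee_pos'].round(4))
E
python3 d.py .5 -.09 .21 0.03
```

```text
shift [-0.0547  0.0002 -0.0123] turn [-0.     -0.6447 -0.003 ] t 1.25 q6 0.27 w 0.0847 F [ 0.  -0.  -0.3] p [ 0.5518 -0.1115  0.21  ]
```

>>> servo_tool(targets="-0.05 -0.02 0.02 0 -0.645 0 0.03;-0.05 -0.02 0.02 0 -0.645 0 0.03;-0.05 -0.02 0.02 0 -0.645 0 0.03;-0.05 -0.02 0.02 0 -0.645 0 0.03;-0.05 -0.02 0.02 0 -0.645 0 0.03;-0.05 -0.02 0.02 0 -0.645 0 0.03")

```text
time_s: 1.85
ee_pos: [0.5225, -0.0656, 0.2306]
orientation: [-1.57, -0.024, 0.027]
contact_force: [-0.5, 0.8, -0.5]
grip_width: 0.0299
```

```bash
python3 - <<'E'
from h import *
st=arm.get_state();import pickle;pickle.dump(dict(st),open('st1.pkl','wb'));print(st['ee_pos'],st['grip_width'])
cv2.imwrite('pics/c_wrist.png',arm.camera('wrist'))
E
```

```text
[ 0.5225481  -0.06557385  0.23057843] 0.029939871235198978
```

View pics/c_wrist.png

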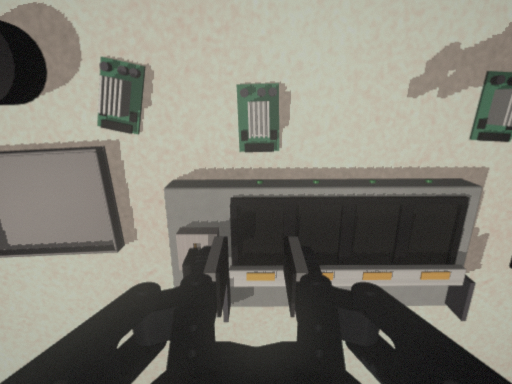

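```bash
python3 - <<'E'
from h import *
w=cv2.imread('pics/c_wrist.png')
crop(w,90,45,200,130,4,'pics/c1.png')
crop(w,355,60,157,140,4,'pics/c2.png')
crop(w,155,165,200,140,4,'pics/c3.png')
crop(w,330,165,160,160,3.7,'pics/c4.png')
E
```

```text
(no output)
```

View pics/c1.png

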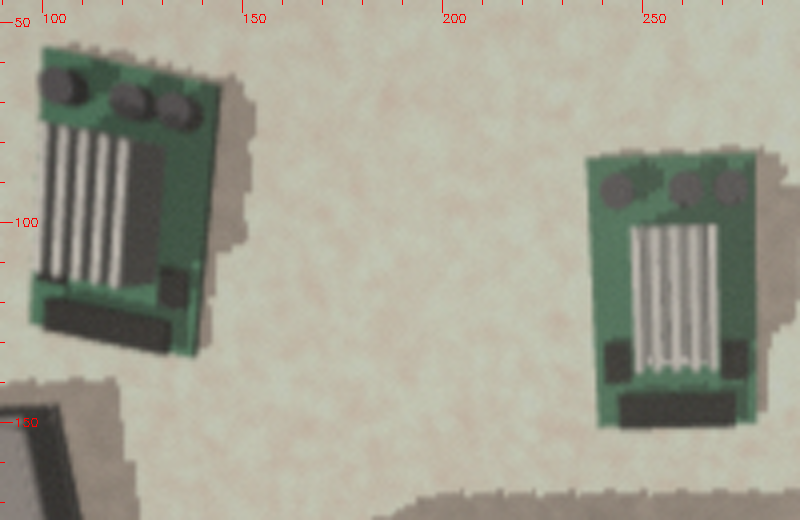

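View pics/c2.png

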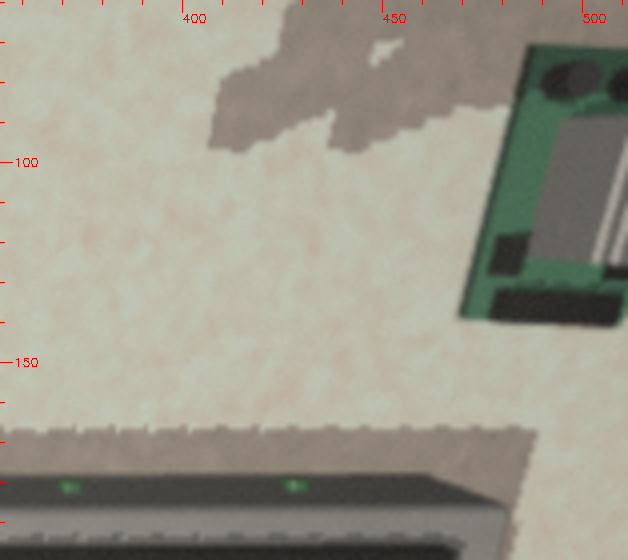

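View pics/c3.png

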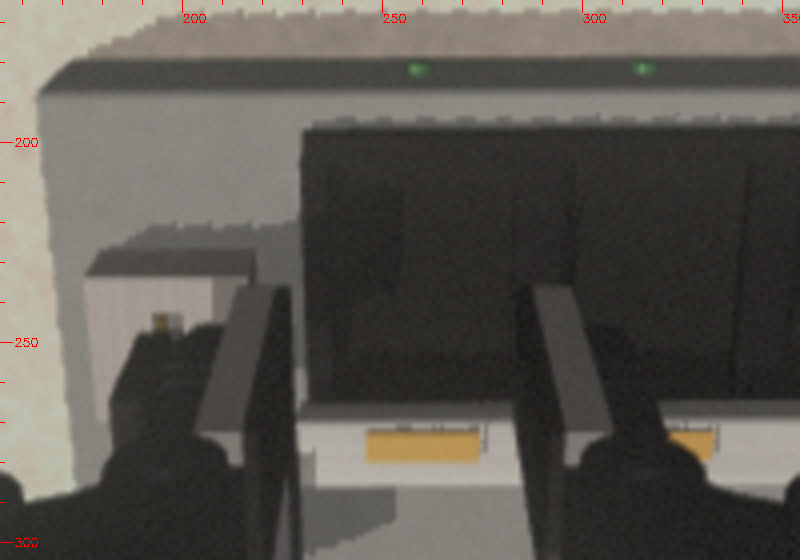

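View pics/c4.png

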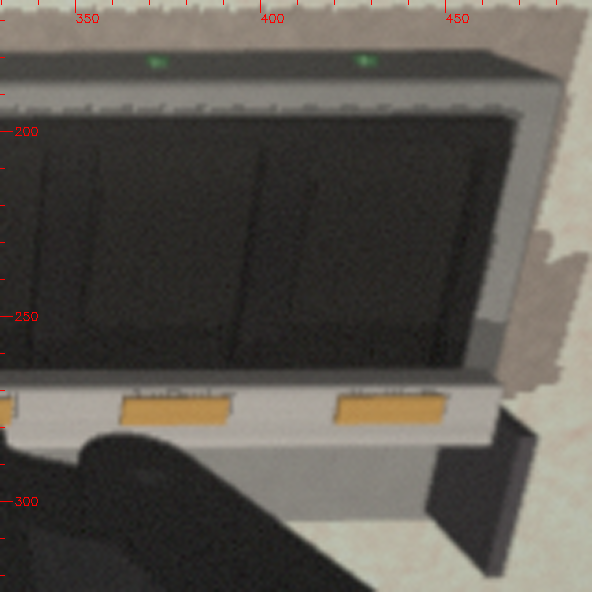

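```bash
cat >> fs.py <<'E'
import pickle
try: C1=cfw('wrist',pickle.load(open('st1.pkl','rb')))
except Exception as e: print(e)
E
python3 - <<'E'
from fs import *
h=.04
a=px([(40,93),(72,58)],155,165,4)+px([(560,80),(490,50)],330,165,3.7)
o1=(C1,[(-.085,-.19,h),(-.085,-.19,0),(-.085,.19,h),(-.085,.19,0)],a)
p,r=fit([o1],[.6,.05,0]);print(p.round(4),r.tolist())
oS=(CS,[(-.085,-.19,h),(.085,-.19,h),(.085,.19,h),(-.085,.19,h),(.085,.19,0)],px([(242,148),(106,235),(404,432),(532,318),(405,469)],105,150,3))
oD=(CD,[(-.085,.19,h),(-.085,-.19,h),(.085,-.19,h),(-.085,-.19,0)],px([(192,184),(378,455),(588,403),(377,491)],215,90,3))
oW=(CW,[(-.085,-.19,h)],px([(416,463)],150,180,4))
p2,r=fit([o1,oW],[.6,.05,0]);print(p2.round(4),r.tolist())
p3,r=fit([o1,oW,oS,oD],[.6,.05,0]);print(p3.round(4))
def loc(q):
    d=q[:,:2]-p2[:2];c,s=np.cos(p2[2]),np.sin(p2[2]);return np.c_[c*d[:,0]+s*d[:,1],-s*d[:,0]+c*d[:,1]].round(4).tolist()
print('boss',loc(back(C1,px([(87,275),(255,276)],155,165,4),.06)))
print('slotW',loc(back(CW,px([(653,393)],150,180,4),.060)),'bossW',loc(back(CW,px([(573,325),(733,325)],150,180,4),.060)))
print('dark .047',loc(back(C1,px([(303,130)],155,165,4)+px([(518,117)],330,165,3.7),.047)))
print('led',loc(back(C1,px([(418,70),(644,70)],155,165,4)+px([(157,62),(367,62)],330,165,3.7),.02)))
print('labels .0655',loc(back(C1,px([(366,430),(480,430)],155,165,4)+px([(121,398),(231,398),(337,398),(446,398)],330,165,3.7),.0655)))
print('bar ends',loc(back(C1,px([(297,420)],155,165,4)+px([(502,387)],330,165,3.7),.0655)))
for nm,c in (('A',px([(43,46),(220,84),(193,356),(30,323)],90,45,4)),('B',px([(587,158),(756,153),(756,423),(599,427)],90,45,4)),('C',px([(530,45),(458,318)],355,60,4))):
    print(nm,back(C1,c,.004).round(4)[:,:2].tolist())
print('trayedge',back(C1,[(104,147),(121,249)],.022).round(3).tolist())
E
```

```text
[0.6231 0.0192 0.0379] [[-1.9, 0.1], [-0.7, 0.2], [3.1, 0.6], [-0.5, 0.1]]
[0.6235 0.0199 0.0394] [[-1.4, 0.7], [-0.3, 0.7], [3.5, 0.7], [-0.1, 0.2], [-1.2, 2.4]]
[0.6237 0.0192 0.0384]
boss [[-0.0363, -0.1736], [-0.0357, -0.1246]]
slotW [[-0.0086, -0.1485]] bossW [[-0.0332, -0.1238], [0.015, -0.1256]]
dark .047 [[-0.0762, -0.1103], [-0.0758, 0.1695]]
led [[-0.0868, -0.0764], [-0.0864, -0.0061], [-0.087, 0.0642], [-0.0866, 0.135]]
labels .0655 [[0.0126, -0.0927], [0.0128, -0.0585], [0.0135, 0.0469], [0.0137, 0.0826], [0.0139, 0.1171], [0.0142, 0.1527]]
bar ends [[0.009, -0.1133], [0.0102, 0.1701]]
A [[0.4005, -0.2473], [0.4089, -0.1973], [0.4871, -0.2118], [0.4787, -0.261]]
B [[0.4255, -0.0908], [0.4224, -0.0411], [0.502, -0.0365], [0.5049, -0.0859]]
C [[0.4007, 0.2011], [0.4797, 0.2]]
trayedge [[0.502, -0.247, 0.022], [0.638, -0.241, 0.022]]
```

```bash
python3 d.py .6185 -.1305 .16 0.038
```

```text
shift [ 0.0941  0.0701 -0.0677] turn [-0.0011 -0.0078 -0.0025] t 1.9 q6 -0.31 w 0.0301 F [ 0.3 -0.4  0.8] p [ 0.5225 -0.0657  0.2305]
```

>>> servo_tool(targets="0.094 0.07 -0.0675 0 -0.008 0 0.04;0.094 0.07 -0.0675 0 -0.008 0 0.04;0.094 0.07 -0.0675 0 -0.008 0 0.04;0.094 0.07 -0.0675 0 -0.008 0 0.04;0.094 0.07 -0.0675 0 -0.008 0 0.04")

```text
time_s: 2.4
ee_pos: [0.6182, -0.1301, 0.1593]
orientation: [-1.569, -0.026, 0.032]
contact_force: [-0.6, 0.3, 0.6]
grip_width: 0.0404
```

```bash
python3 d.py .6185 -.1305 .080 0.038; python3 - <<'E'
from h import *
w=arm.camera('wrist');cv2.imwrite('pics/e_w.png',w)
crop(w,150,130,200,150,4,'pics/e1.png')
crop(arm.camera('side'),320,120,150,150,4,'pics/e2.png')
C=cfw('wrist');print(proj(C,[(.6185,-.1305,.114),(.6185,-.1305,.06)]))
E
```

```text
shift [ 0.0006  0.0793 -0.0005] turn [-0.002  -0.0011 -0.0043] t 2.4 q6 -0.38 w 0.0404 F [-0.6  0.3  0.6] p [ 0.6182 -0.1301  0.1593]
[[253.45605459 220.90135663]
 [253.85549815 196.65052212]]
```

View pics/e1.png

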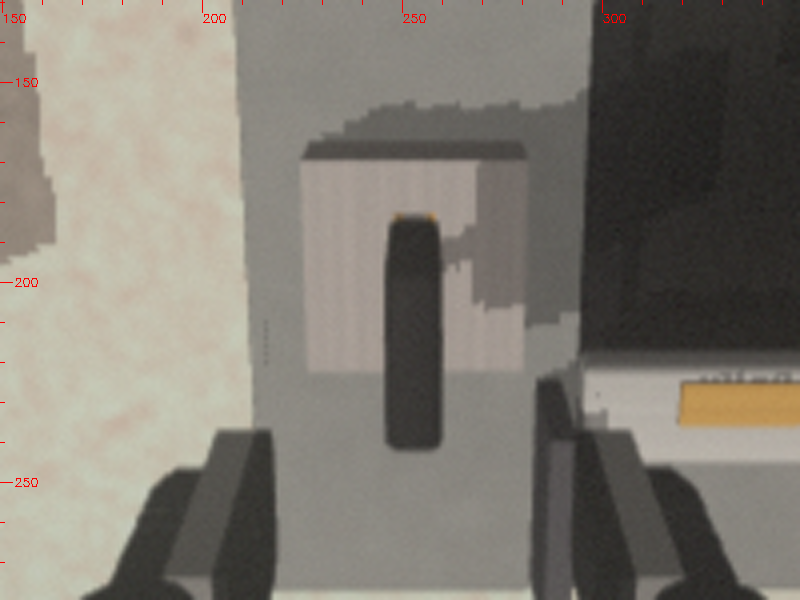

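View pics/e2.png

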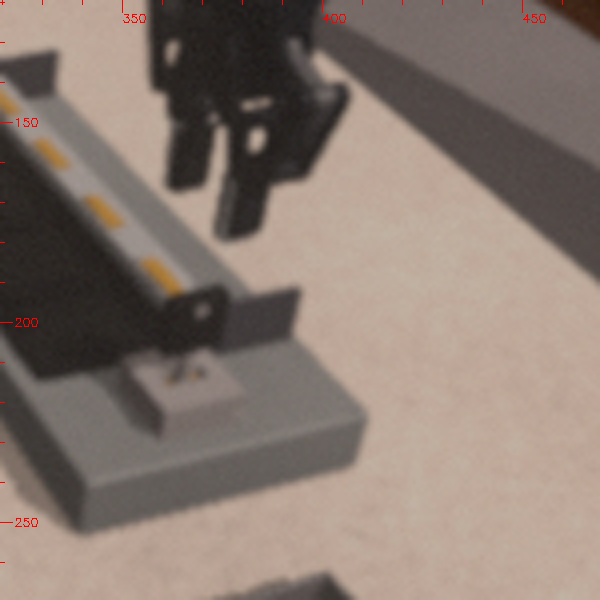

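>>> servo_tool(targets="0.0005 0.04 -0.0005 0 0 0 0.04;0.0005 0.07 -0.0005 0 0 0 0.04;0.0005 0.079 -0.0005 0 0 0 0.04;0.0005 0.079 -0.0005 0 0 0 0.04")

```text
time_s: 2.9
ee_pos: [0.6178, -0.1295, 0.0823]
orientation: [-1.569, -0.028, 0.032]
contact_force: [-1.1, -0.0, 1.2]
grip_width: 0.0397
```

>>> servo_tool(targets="0 0 0 0 0 0 0.004;0 0 0 0 0 0 0.004;0 0 0 0 0 0 0.004;0 0 0 0 0 0 0.004;0 0 0 0 0 0 0.004;0 0 0 0 0 0 0.004", squeeze=50)

```text
time_s: 3.5
ee_pos: [0.6187, -0.1305, 0.0844]
orientation: [-1.572, -0.03, 0.029]
contact_force: [-1.2, -3.8, 6.8]
grip_width: 0.0093
```

```bash
python3 d.py .6185 -.1305 .080 0.038; python3 - <<'E'
from h import *
crop(arm.camera('side'),320,120,150,150,4,'pics/e3.png')
E
```

```text
shift [-0.0002  0.0044  0.    ] turn [ 0.0012 -0.0002  0.0004] t 3.5 q6 -0.38 w 0.0093 F [-1.2 -3.8  6.8] p [ 0.6187 -0.1305  0.0844]
```

View pics/e3.png

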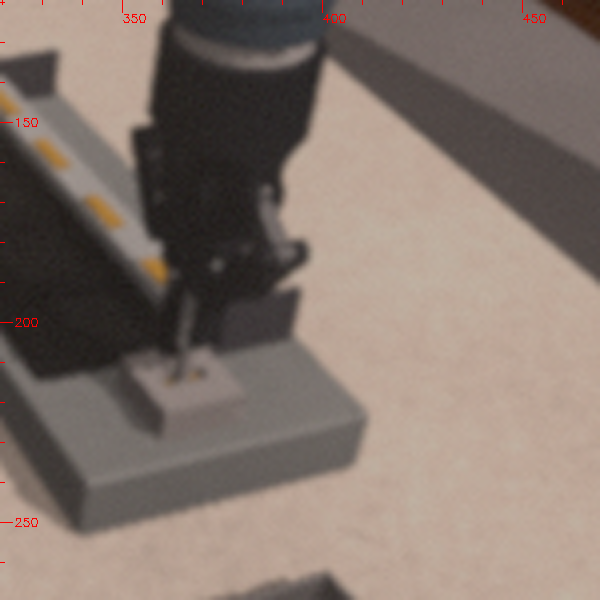

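>>> servo_tool(targets="0 0 0 0 0.13 0 0.004;0 0 0 0 0.26 0 0.004;0 0 0 0 0.39 0 0.004;0 0 0 0 0.52 0 0.004;0 0 0 0 0.65 0 0.004;0 0 0 0 0.78 0 0.004;0 0 0 0 0.9 0 0.004;0 0 0 0 1 0 0.004", squeeze=70)

```text
time_s: 4.35
ee_pos: [0.6198, -0.1305, 0.0856]
orientation: [-1.436, 0.751, -0.757]
contact_force: [2.7, -0.5, 0.2]
grip_width: 0.0089
```

```bash
python3 d.py .6185 -.1305 .084 -1.45;python3 d.py .6185 -.1305 .084 0.038
```

```text
shift [-0.0008  0.0016 -0.0011] turn [-0.0026  0.4832  0.0024] t 4.35 q6 0.63 w 0.0089 F [ 2.7 -0.5  0.2] p [ 0.6198 -0.1305  0.0856]
shift [-0.0008  0.0016 -0.0011] turn [-3.0000e-04 -1.0048e+00  3.7000e-03] t 4.35 q6 0.63 w 0.0089 F [ 2.7 -0.5  0.2] p [ 0.6198 -0.1305  0.0856]
```

>>> servo_tool(targets="-0.0005 0.001 -0.0005 0 0.13 0 0.004;-0.0005 0.001 -0.0005 0 0.26 0 0.004;-0.0005 0.001 -0.0005 0 0.36 0 0.004;-0.0005 0.001 -0.0005 0 0.42 0 0.004;-0.0005 0.001 -0.0005 0 0.42 0 0.004;-0.0005 0.001 -0.0005 0 0.42 0 0.004")

```text
time_s: 4.95
ee_pos: [0.6201, -0.1306, 0.0855]
orientation: [-1.289, 1.066, -1.075]
contact_force: [4.5, -0.9, 2.0]
grip_width: 0.0083
```

```bash
python3 d.py .6185 -.1305 .084 0.038;python3 -c "
from h import *
print(arm.get_state()['moment'])
crop(arm.camera('side'),280,120,190,150,4,'pics/f1.png')"
```

```text
shift [-0.0004  0.0015 -0.0016] turn [-0.0024 -1.4228  0.0061] t 4.95 q6 1.04 w 0.0083 F [ 4.5 -0.9  2. ] p [ 0.6201 -0.1306  0.0855]
[-0.21175404 -1.00106253  0.10261814]
```

View pics/f1.png

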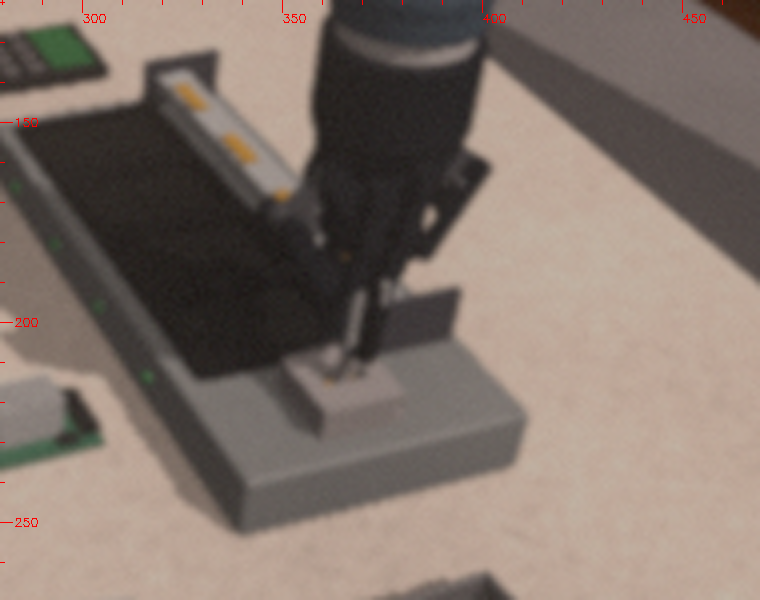

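>>> servo_tool(targets="-0.0005 0.001 -0.001 0 0.06 0 0.004;-0.0005 0.001 -0.001 0 0.12 0 0.004;-0.0005 0.001 -0.001 0 0.12 0 0.004;-0.0005 0.001 -0.001 0 0.12 0 0.004")

```text
time_s: 5.4
ee_pos: [0.62, -0.1308, 0.0855]
orientation: [-1.237, 1.151, -1.165]
contact_force: [4.0, -1.6, 4.6]
grip_width: 0.0088
```

```bash
python3 d.py .6185 -.1305 .084 0.038;python3 -c "
from h import *
print(arm.get_state()['moment'])"
```

```text
shift [-0.0004  0.0015 -0.0015] turn [-0.0037 -1.5405  0.0091] t 5.4 q6 1.16 w 0.0088 F [ 4.  -1.6  4.6] p [ 0.62   -0.1308  0.0855]
[-0.5754198  -1.09232662  0.86334918]
```

>>> servo_tool(targets="0 0 0 0 -0.07 0 0.004;0 0 0 0 -0.07 0 0.035;0 0 0 0 -0.07 0 0.035;0 0 0 0 -0.07 0 0.035;0 -0.04 0 0 -0.07 0 0.035;0 -0.08 0 0 -0.07 0 0.035;0 -0.12 0 0 -0.07 0 0.035;0 -0.12 0 0 -0.07 0 0.035")

```text
time_s: 6.2
ee_pos: [0.6207, -0.1309, 0.2114]
orientation: [-1.265, 1.092, -1.12]
contact_force: [1.0, -0.3, -0.4]
grip_width: 0.0352
```

```bash
python3 d.py .52 -.06 .23 0.038;python3 -c "
from h import *
w=arm.camera('wrist');cv2.imwrite('pics/g_w.png',w)
crop(arm.camera('side'),280,120,190,150,4,'pics/g1.png')"
```

```text
shift [-0.0839 -0.0207 -0.0897] turn [-0.0066 -1.4711  0.0179] t 6.2 q6 1.09 w 0.0352 F [ 1.  -0.3 -0.4] p [ 0.6207 -0.1309  0.2114]
```

View pics/g_w.png

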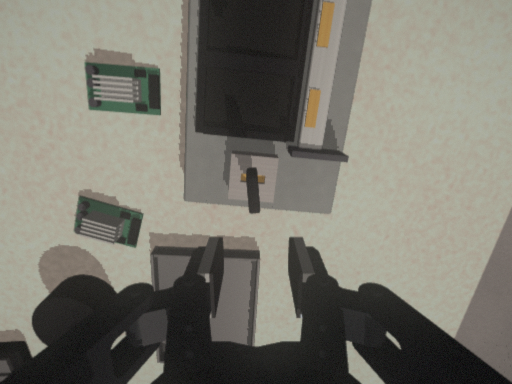

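View pics/g1.png

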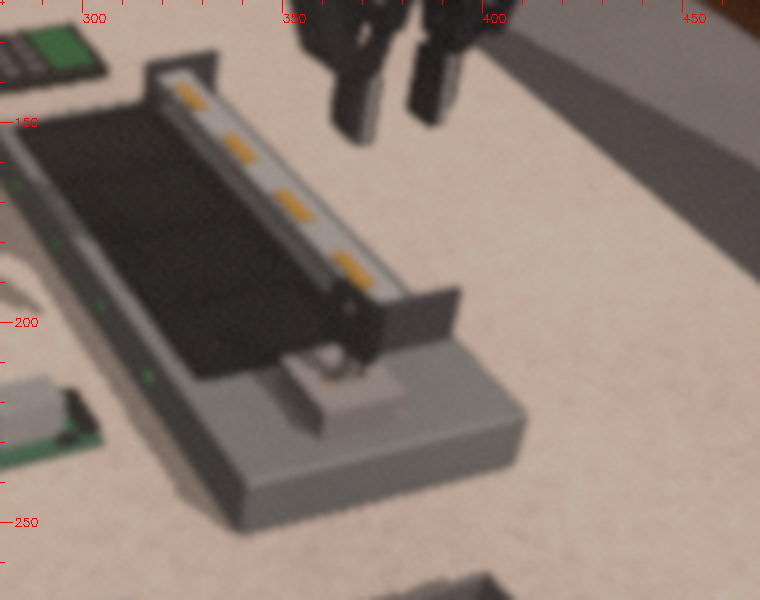

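```bash
python3 - <<'E'
from fs import *
a=px([(40,93),(72,58)],155,165,4)+px([(560,80),(490,50)],330,165,3.7)
for h in(.032,.034,.036,.038,.04):
  o1=(C1,[(-.085,-.19,h),(-.085,-.19,0),(-.085,.19,h),(-.085,.19,0)],a)
  oS=(CS,[(-.085,-.19,h),(.085,-.19,h),(.085,.19,h),(-.085,.19,h),(.085,.19,0)],px([(242,148),(106,235),(404,432),(532,318),(405,469)],105,150,3))
  oD=(CD,[(-.085,.19,h),(-.085,-.19,h),(.085,-.19,h),(-.085,-.19,0)],px([(192,184),(378,455),(588,403),(377,491)],215,90,3))
  oW=(CW,[(-.085,-.19,h)],px([(416,463)],150,180,4))
  p,r=fit([o1],[.6,.05,0]);print(h,p.round(4),(r**2).sum().round(2),end=' ')
  p,r=fit([o1,oW,oS,oD],[.6,.05,0]);print(p.round(4),(r**2).sum().round(2))
E
```

```text
0.032 [0.6256 0.018  0.039 ] 5.16 [0.6246 0.0177 0.0388] 64.82
0.034 [0.6254 0.0177 0.0387] 1.45 [0.6245 0.0176 0.0383] 47.98
0.036 [0.6252 0.0174 0.0385] 1.66 [0.6244 0.0175 0.0378] 42.41
0.038 [0.625  0.0172 0.0383] 5.41 [0.6243 0.0175 0.0373] 46.94
0.04 [0.6248 0.0169 0.038 ] 13.47 [0.6243 0.0174 0.0368] 63.6
```

```bash
python3 - <<'E'
from fs import *
for i in range(3): print(np.array(arm.calibration('wrist')['hand_eye'])[:3,3])
print(np.array(arm.calibration('scene')['camera_from_world'])[:3,3],arm.calibration('wrist')['fx'])
E
```

```text
[-0.07938628 -0.14278062 -0.00165742]
[-0.07938628 -0.14278062 -0.00165742]
[-0.07938628 -0.14278062 -0.00165742]
[ 0.27260253 -0.1255048   1.38209847] 294.40334110045933
```

>>> servo_tool(targets="-0.09 -0.04 -0.07 0 -1.15 0 0.03;-0.09 -0.04 -0.07 0 -1.15 0 0.03;-0.09 -0.04 -0.07 0 -1.15 0 0.03;-0.09 -0.04 -0.07 0 -1.15 0 0.03;-0.09 -0.04 -0.07 0 -1.15 0 0.03;-0.09 -0.04 -0.07 0 -1.15 0 0.03;-0.09 -0.04 -0.07 0 -1.15 0 0.03;-0.09 -0.04 -0.07 0 -1.15 0 0.03")

```text
time_s: 7.1
ee_pos: [0.5364, -0.0506, 0.2433]
orientation: [-1.562, 0.212, -0.224]
contact_force: [0.1, -0.1, 0.5]
grip_width: 0.03
```

```bash
python3 d.py .52 -.03 .26 0.038
```

```text
shift [-0.0213 -0.0168  0.0153] turn [ 0.0019 -0.3156  0.0071] t 7.1 q6 0.03 w 0.03 F [ 0.1 -0.1  0.5] p [ 0.5364 -0.0506  0.2433]
```

>>> servo_tool(targets="-0.02 -0.015 0.015 0 -0.315 0.005 0.03;-0.02 -0.015 0.015 0 -0.315 0.005 0.03;-0.02 -0.015 0.015 0 -0.315 0.005 0.03;-0.02 -0.015 0.015 0 -0.315 0.005 0.03;-0.02 -0.015 0.015 0 -0.315 0.005 0.03")

```text
time_s: 7.6
ee_pos: [0.521, -0.0308, 0.2572]
orientation: [-1.572, -0.027, 0.026]
contact_force: [-0.6, 0.5, -0.2]
grip_width: 0.0302
```

```bash
cat >> h.py <<'E'
import pickle
def shot(tag):
    st=arm.get_state();C=cfw('wrist',st);im=arm.camera('wrist');cv2.imwrite(f'pics/{tag}.png',im);pickle.dump(C,open(f'{tag}.pkl','wb'));print('hand',np.array(arm.calibration('wrist')['hand_eye'])[:3,3].round(5),st['ee_pos'].round(4),st['time_s']);return im,C
def px(L,u0,v0,k): return [((a+.5)/k-.5+u0,(b+.5)/k-.5+v0) for a,b in L]
def ld(tag): return pickle.load(open(f'{tag}.pkl','rb'))
E
python3 - <<'E'
from h import *
im,C=shot('k')
crop(im,90,30,200,130,4,'pics/k1.png')
crop(im,355,40,157,140,4,'pics/k2.png')
crop(im,130,150,200,140,4,'pics/k3.png')
crop(im,310,150,180,150,4,'pics/k4.png')
E
```

```text
hand [-0.08037 -0.14276  0.00057] [ 0.521  -0.0308  0.2572] 7.6
```

View pics/k.png

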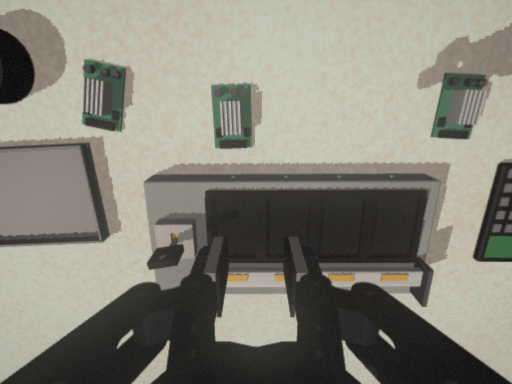

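View pics/k1.png

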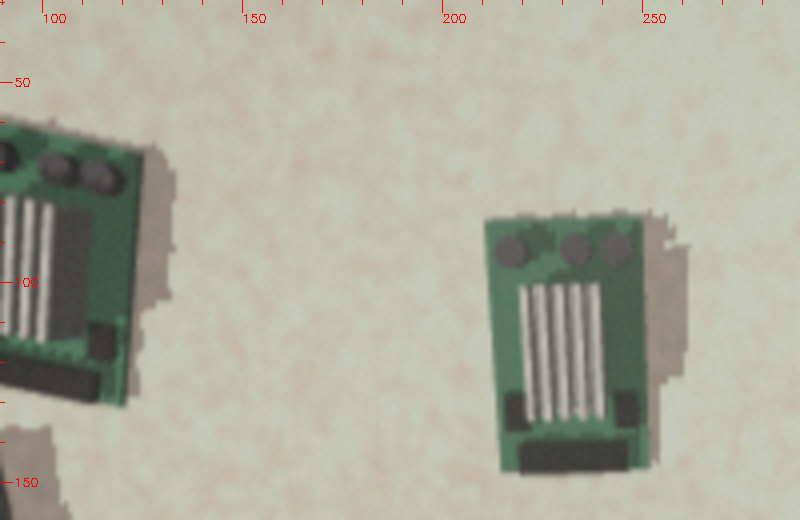

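View pics/k2.png

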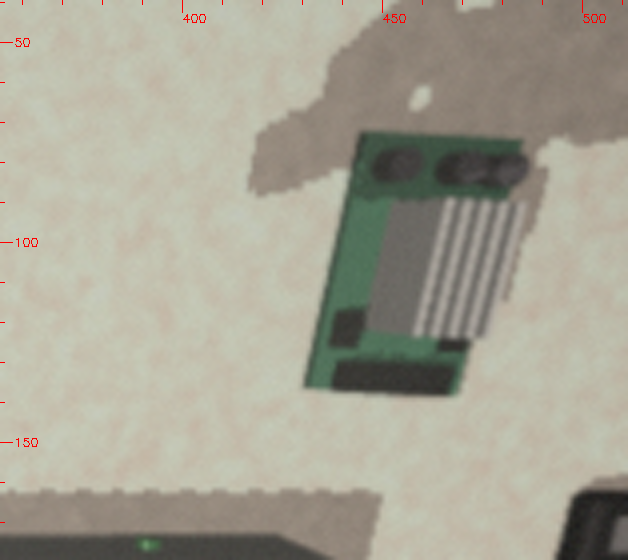

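View pics/k3.png

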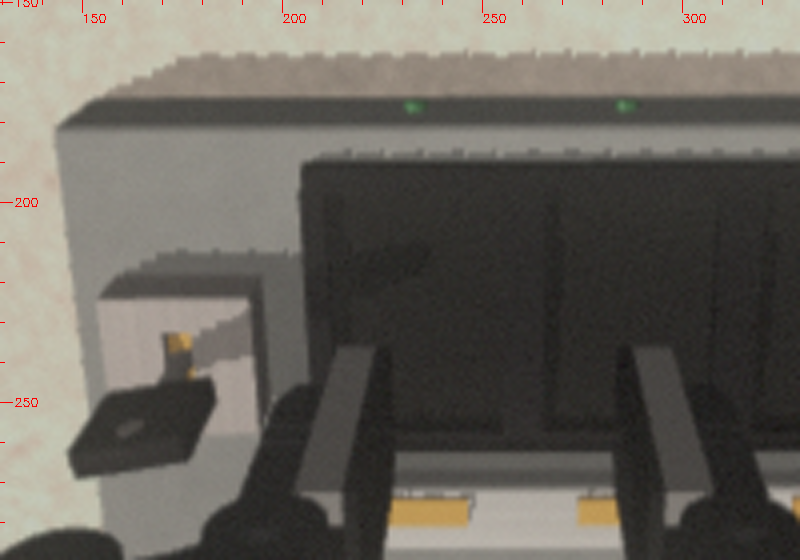

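View pics/k4.png

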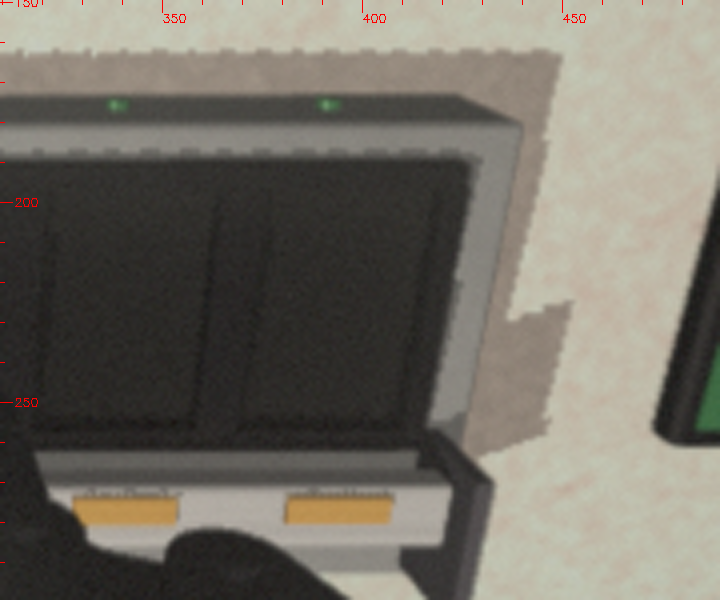

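```bash
python3 - <<'E'
from h import *
C=ld('k')
a=px([(57,130),(97,97)],130,150,4)+px([(523,123),(458,95)],310,150,4)
led=px([(412,107),(625,105)],130,150,4)+px([(118,104),(328,104)],310,150,4)
for h in(.034,.036,.038,.04):
  o1=(C,[(-.085,-.19,h),(-.085,-.19,0),(-.085,.19,h),(-.085,.19,0)],a)
  p,r=fit([o1],[.6,.05,0]);print(h,p.round(4),(r**2).sum().round(2))
  if h==.036:p2=p
def loc(q):
    d=q[:,:2]-p2[:2];c,s=np.cos(p2[2]),np.sin(p2[2]);return np.c_[c*d[:,0]+s*d[:,1],-s*d[:,0]+c*d[:,1]].round(4).tolist()
for z in (.04,.047): print('dark',z,loc(back(C,px([(303,163)],130,150,4)+px([(473,157),(425,450)],310,150,4),z)))
print('far inner pocket',loc(back(C,px([(240,427),(405,427)],310,150,4),.04)))
print('boss',loc(back(C,px([(98,297),(248,297)],130,150,4),.06)))
print('slot near end',loc(back(C,px([(180,340)],130,150,4),.06)))
print('led',loc(back(C,led,.02)))
print('A',back(C,px([(-17+0,110),(143,148),(124,407)],90,30,4),.004).round(4)[:,:2].tolist())
cn=[(-.04,.025,.004),(-.04,-.025,.004),(.04,-.025,.004),(.04,.025,.004)]
# image left = -y : corners order backleft(-y)...
cr=[(-.04,-.025,.004),(-.04,.025,.004),(.04,.025,.004),(.04,-.025,.004)]
for nm,uv,L in(('A',px([(143,148),(124,407)],90,30,4),[cr[1],cr[2]]),('B',px([(485,219),(643,215),(650,469),(501,472)],90,30,4),cr),('C',px([(362,131),(523,139),(458,394),(305,386)],355,40,4),cr)):
  p,r=fit([(C,L,uv)],[.45,0,0]);print(nm,p.round(4),r.tolist())
E
```

```text
0.034 [0.6238 0.02   0.0401] 4.46
0.036 [0.6236 0.0198 0.04  ] 2.5
0.038 [0.6234 0.0197 0.0398] 3.47
0.04 [0.6232 0.0195 0.0397] 7.3
dark 0.04 [[-0.074, -0.1108], [-0.0749, 0.1735], [0.0313, 0.1754]]
dark 0.047 [[-0.0762, -0.1095], [-0.077, 0.1693], [0.0271, 0.1712]]
far inner pocket [[0.0221, 0.1102], [0.0223, 0.1671]]
boss [[-0.0364, -0.1741], [-0.0362, -0.1269]]
slot near end [[-0.0215, -0.1496]]
led [[-0.0872, -0.077], [-0.0876, -0.0062], [-0.0876, 0.0645], [-0.0874, 0.1343]]
A [[0.3985, -0.2451], [0.4077, -0.1968], [0.4875, -0.2109]]
A [ 0.4432 -0.2285 -0.1741] [[-0.1, 0.4], [0.1, -0.4]]
B [ 0.4633 -0.0634  0.0576] [[-0.0, -0.0], [0.0, 0.0], [-0.1, -0.0], [0.1, 0.0]]
C [ 0.4401  0.2269 -0.0047] [[0.4, -0.3], [-0.3, -0.5], [-0.6, 0.2], [0.5, 0.7]]
```

```bash
python3 d.py .4633 -.0634 .09 0.058
```

```text
shift [-0.059   0.1675 -0.0302] turn [ 0.002  -0.0238  0.0006] t 7.65 q6 -0.25 w 0.0302 F [-0.6  1.  -0.3] p [ 0.5211 -0.0308  0.2575]
```

>>> servo_tool(targets="-0.059 0.04 -0.03 0 -0.024 0 0.05;-0.059 0.08 -0.03 0 -0.024 0 0.05;-0.059 0.12 -0.03 0 -0.024 0 0.05;-0.059 0.1675 -0.03 0 -0.024 0 0.05;-0.059 0.1675 -0.03 0 -0.024 0 0.05;-0.059 0.1675 -0.03 0 -0.024 0 0.05")

```text
time_s: 8.25
ee_pos: [0.4633, -0.0633, 0.0906]
orientation: [-1.572, -0.044, 0.045]
contact_force: [-0.4, -0.4, 0.5]
grip_width: 0.0496
```

```bash
python3 d.py .4633 -.0634 .007 0.058; python3 - <<'E'
from h import *
im,C=shot('l')
crop(im,170,130,180,140,4,'pics/l1.png')
print(proj(C,pl((.4633,-.0634,.058),[(-.04,-.025,.004),(-.04,.025,.004),(-.02,-.012,.03),(-.02,.012,.03),(.02,.012,.03),(.02,-.012,.03)])))
E
```

```text
shift [ 0.      0.0836 -0.    ] turn [ 0.0014 -0.001  -0.0007] t 8.25 q6 -0.37 w 0.0496 F [-0.4 -0.4  0.5] p [ 0.4633 -0.0633  0.0906]
hand [-0.08035 -0.14277  0.00061] [ 0.4633 -0.0633  0.0906] 8.25
[[222.92445073 153.29682834]
 [286.71885001 153.35182888]
 [238.00199866 187.19764481]
 [271.32096463 187.23403688]
 [270.43429874 237.59858792]
 [238.93071393 237.55339834]]
```

View pics/l1.png

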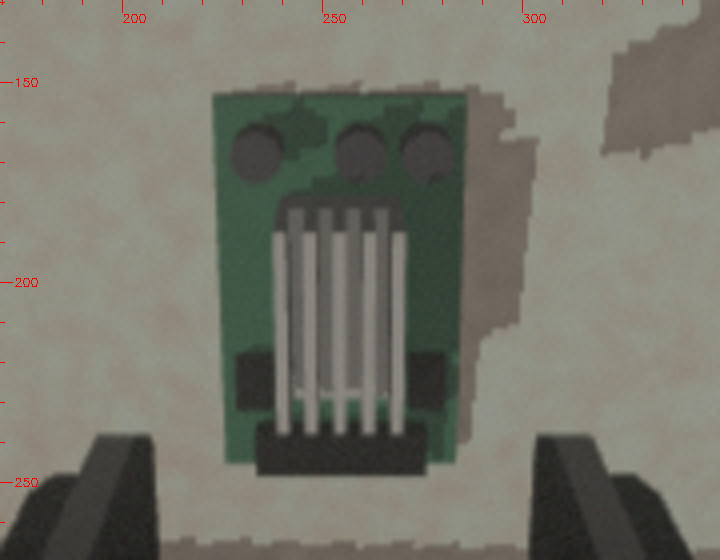

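>>> servo_tool(targets="0 0.03 0 0 0 0 0.045;0 0.05 0 0 0 0 0.045;0 0.065 0 0 0 0 0.045;0 0.075 0 0 0 0 0.045;0 0.081 0 0 0 0 0.045;0 0.083 0 0 0 0 0.045;0 0.083 0 0 0 0 0.045", squeeze=25)

```text
time_s: 9.0
ee_pos: [0.4651, -0.0638, 0.0093]
orientation: [-1.573, -0.047, 0.043]
contact_force: [0.7, -0.8, 1.2]
grip_width: 0.0452
```

>>> servo_tool(targets="0 0 0 0 0 0 0.018;0 0 0 0 0 0 0.018;0 0 0 0 0 0 0.018;0 0 0 0 0 0 0.018;0 0 0 0 0 0 0.018;0 0 0 0 0 0 0.018")

```text
time_s: 9.6
ee_pos: [0.4657, -0.0641, 0.0101]
orientation: [-1.574, -0.049, 0.042]
contact_force: [-1.3, 0.6, 6.1]
grip_width: 0.0237
```

```bash
python3 d.py .4633 -.0634 .007 0.058; python3 -c "
from h import *
crop(arm.camera('side'),230,160,150,120,5,'pics/m1.png')"
```

```text
shift [-0.0024  0.0031  0.0008] turn [ 0.0035 -0.0006  0.0043] t 9.6 q6 -0.37 w 0.0237 F [-1.3  0.6  6.1] p [ 0.4657 -0.0641  0.0101]
```

View pics/m1.png

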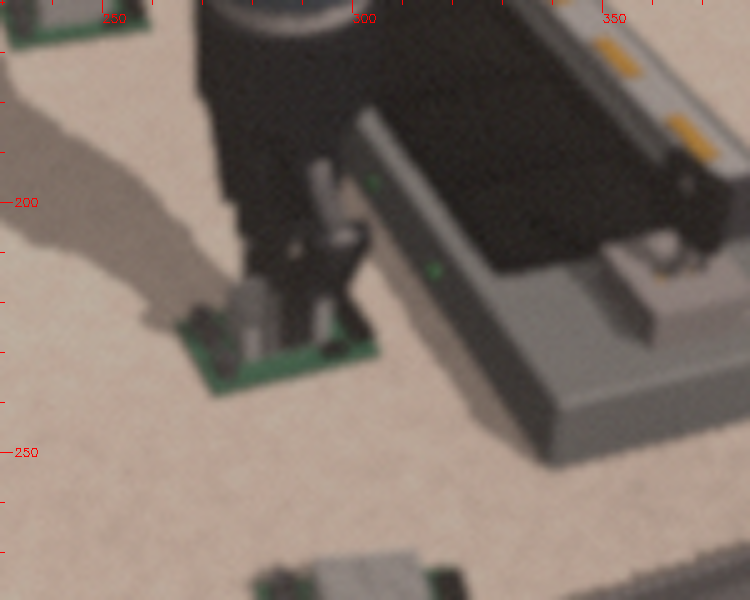

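>>> servo_tool(targets="0 -0.02 0 0 0 0 0.018;0 -0.05 0 0 0 0 0.018;0 -0.085 0 0 0 0 0.018;0 -0.12 0 0 0 0 0.018;0 -0.12 0 0 0 0 0.018")

```text
time_s: 10.15
ee_pos: [0.4672, -0.0642, 0.1343]
orientation: [-1.576, -0.054, 0.036]
contact_force: [0.7, -0.4, -1.3]
grip_width: 0.023
```

```bash
python3 d.py .6016 .0133 .11 0.039
```

```text
shift [0.1384 0.0255 0.0698] turn [0.006  0.0185 0.0111] t 10.15 q6 -0.37 w 0.023 F [ 0.7 -0.4 -1.3] p [ 0.4672 -0.0642  0.1343]
```

>>> servo_tool(targets="0.04 0 0.02 0.006 0.0185 0.011 0.018;0.085 0 0.045 0.006 0.0185 0.011 0.018;0.125 0 0.065 0.006 0.0185 0.011 0.018;0.138 0.015 0.07 0.006 0.0185 0.011 0.018;0.138 0.025 0.07 0.006 0.0185 0.011 0.018;0.138 0.0255 0.07 0.006 0.0185 0.011 0.018;0.138 0.0255 0.07 0.006 0.0185 0.011 0.018")

```text
time_s: 10.85
ee_pos: [0.6001, 0.013, 0.1096]
orientation: [-1.57, -0.029, 0.031]
contact_force: [0.1, 0.1, -1.5]
grip_width: 0.0233
```

```bash
python3 d.py .6016 .0133 .11 0.039;python3 - <<'E'
from h import *
im,C=shot('n')
crop(im,150,100,200,150,4,'pics/n1.png')
p=(.6236,.0198,.039);n=[(-.0245+sx*.043,-.0055+sy*.028,.047) for sx,sy in((-1,-1),(-1,1),(1,1),(1,-1))]
print('nest rim',proj(C,pl(p,n)).round(1).tolist())
print('nest outer near',proj(C,pl(p,[(-.0765,-.11,.047),(-.085,-.0055,.036)])).round(1).tolist())
crop(arm.camera('side'),270,120,170,120,4.5,'pics/n2.png')
crop(arm.camera('scene'),150,160,160,120,4.5,'pics/n3.png')
E
```

```text
shift [ 0.0015 -0.0004  0.0002] turn [-0.0001 -0.0005 -0.0014] t 10.85 q6 -0.16 w 0.0233 F [ 0.1  0.1 -1.5] p [0.6001 0.013  0.1096]
hand [-0.08036 -0.14276  0.00058] [0.6001 0.013  0.1096] 10.85
nest rim [[215.5, 154.1], [295.2, 154.2], [290.6, 262.1], [219.9, 262.0]]
nest outer near [[104.8, 141.1], [255.4, 127.3]]
```

View pics/n1.png

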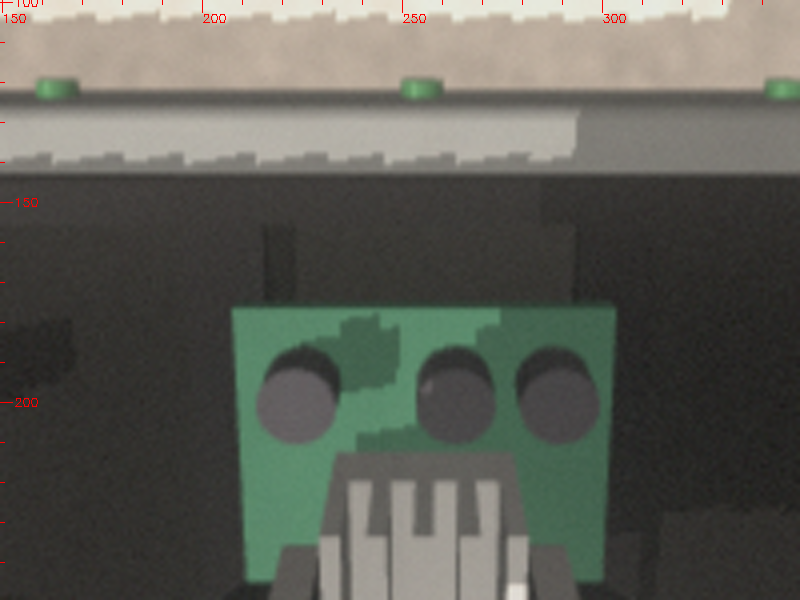

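View pics/n2.png

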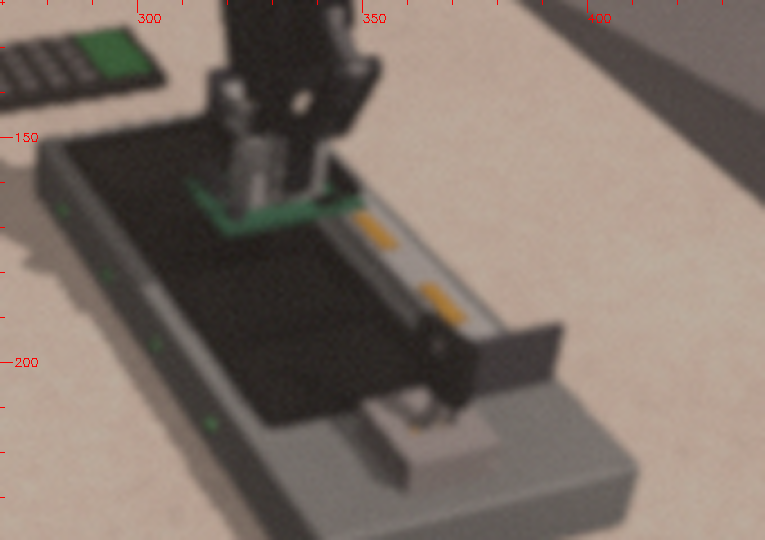

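View pics/n3.png

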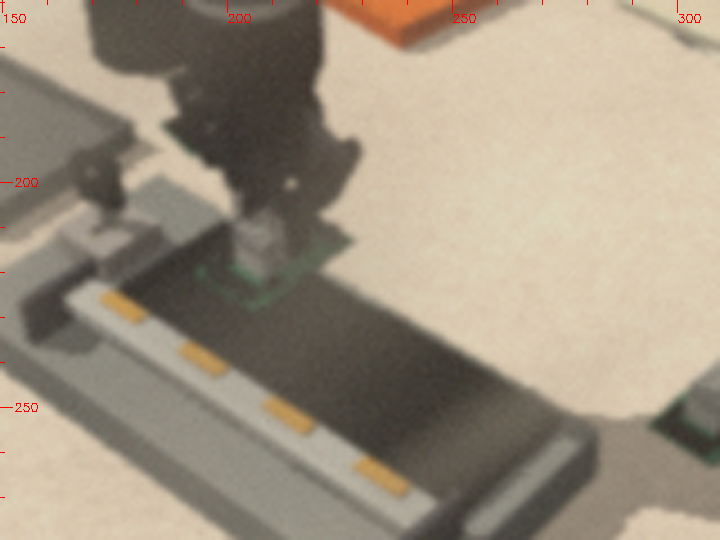

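```bash
cat > rel.py <<'E'
from h import *
E
python3 - <<'E'
from h import *
C=ld('n');st=arm.get_state()
for zt in(.1035,):
    b=back(C,px([(232,306),(615,306)],150,100,4),zt);print('board near edge',b.round(4).tolist(),'width',np.linalg.norm(b[1]-b[0]).round(4),'yaw',np.arctan2(-(b[1]-b[0])[0],(b[1]-b[0])[1]).round(4),'centre',(b.mean(0)[:2]+.04*np.array([np.cos(.039),np.sin(.039)])).round(4))
for zt in(.047,.045):
    b=back(C,px([(264,226),(575,225)],150,100,4),zt);print('nest near edge',b.round(4).tolist(),'width',np.linalg.norm(b[1]-b[0]).round(4),'centre',(b.mean(0)[:2]+.043*np.array([np.cos(.039),np.sin(.039)])).round(4))
print(back(C,px([(57,88),(422,88),(783,88)],150,100,4),.02).round(4).tolist())
print(st['ee_pos'])
E
```

```text
board near edge [[0.5589, -0.0131, 0.1035], [0.5569, 0.0368, 0.1035]] width 0.0499 yaw 0.0401 centre [0.5979 0.0134]
nest near edge [[0.5589, -0.0162, 0.047], [0.5565, 0.0385, 0.047]] width 0.0547 centre [0.6007 0.0128]
nest near edge [[0.5593, -0.0165, 0.045], [0.5569, 0.0387, 0.045]] width 0.0553 centre [0.6011 0.0128]
[[0.5388, -0.0595, 0.02], [0.536, 0.0107, 0.02], [0.5332, 0.08, 0.02]]
[0.60092959 0.01282503 0.11086945]
```

```bash
python3 d.py .6029 .0124 .052 0.039
```

```text
shift [ 0.0019  0.0589 -0.0005] turn [ 0.0002 -0.0009  0.0013] t 11.0 q6 -0.16 w 0.0234 F [-0.6 -0.3 -0.4] p [0.6009 0.0128 0.1109]
```

>>> servo_tool(targets="0.002 0.01 -0.0005 0 0 0 0.018;0.002 0.025 -0.0005 0 0 0 0.018;0.002 0.04 -0.0005 0 0 0 0.018;0.002 0.048 -0.0005 0 0 0 0.018;0.002 0.053 -0.0005 0 0 0 0.018;0.002 0.057 -0.0005 0 0 0 0.018;0.002 0.059 -0.0005 0 0 0 0.018;0.002 0.059 -0.0005 0 0 0 0.018")

```text
time_s: 11.8
ee_pos: [0.6031, 0.0124, 0.052]
orientation: [-1.571, -0.031, 0.029]
contact_force: [-0.3, 0.6, -1.5]
grip_width: 0.0236
```

```bash
python3 d.py .6029 .0124 .050 0.039;python3 - <<'E'
from h import *
im,C=shot('o')
crop(im,150,100,200,150,4,'pics/o1.png')
crop(arm.camera('side'),270,120,170,120,4.5,'pics/o2.png')
E
```

```text
shift [-0.0002  0.002   0.    ] turn [ 0.0003 -0.0009  0.0015] t 11.8 q6 -0.16 w 0.0236 F [-0.3  0.6 -1.5] p [0.6031 0.0124 0.052 ]
hand [-0.08036 -0.14276  0.00058] [0.6031 0.0124 0.052 ] 11.8
```

View pics/o1.png

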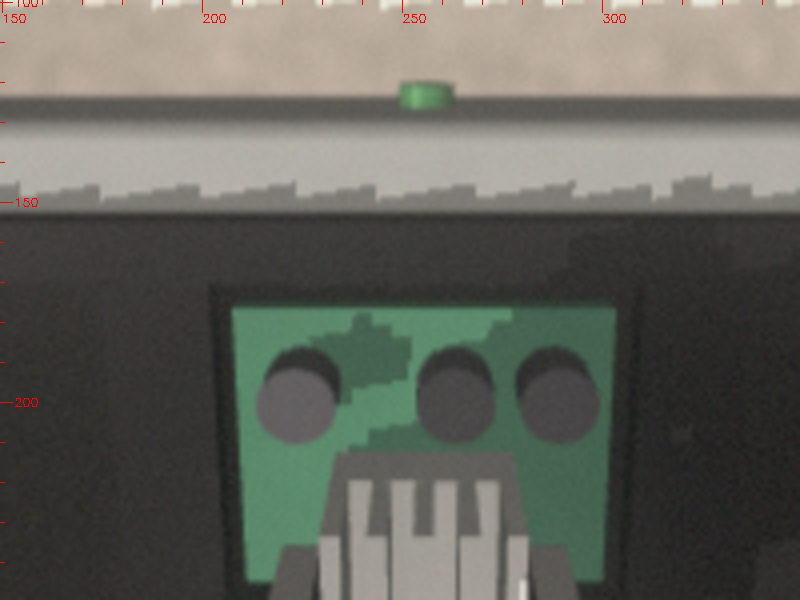

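View pics/o2.png

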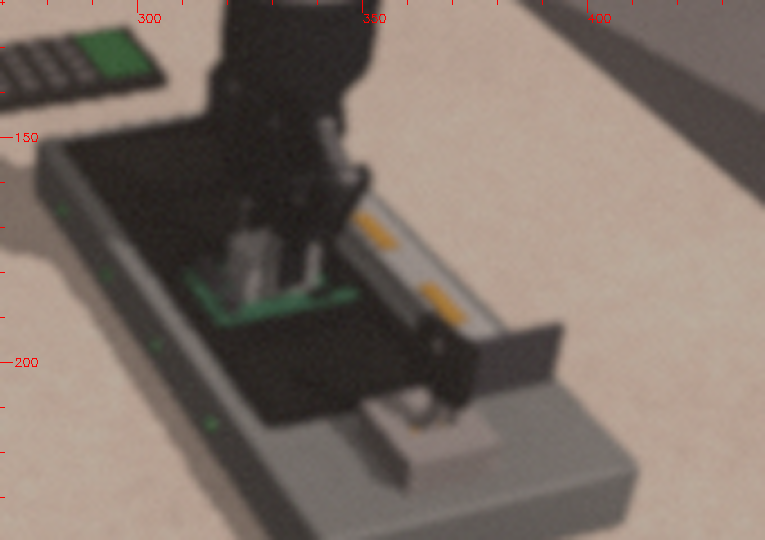

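>>> servo_tool(targets="0 0.0015 0 0 0 0 0.018;0 0.0025 0 0 0 0 0.018;0 0.0025 0 0 0 0 0.018")

```text
time_s: 12.2
ee_pos: [0.6034, 0.0124, 0.0502]
orientation: [-1.571, -0.032, 0.028]
contact_force: [-0.6, -0.0, 3.0]
grip_width: 0.0235
```

>>> servo_tool(targets="0 0 0 0 0 0 0.032;0 0 0 0 0 0 0.045;0 0 0 0 0 0 0.045;0 -0.03 0 0 0 0 0.045;0 -0.07 0 0 0 0 0.045;0 -0.11 0 0 0 0 0.045;0 -0.15 0 0 0 0 0.045;0 -0.15 0 0 0 0 0.045")

```text
time_s: 13.0
ee_pos: [0.6051, 0.0123, 0.206]
orientation: [-1.572, -0.039, 0.021]
contact_force: [0.5, -0.1, 0.1]
grip_width: 0.0451
```

```bash
python3 d.py .55 .05 .22 0.039;python3 - <<'E'
from h import *
im,C=shot('q')
E
```

```text
shift [-0.0534 -0.0147  0.0398] turn [ 0.0018 -0.0007  0.0115] t 13.0 q6 -0.16 w 0.0451 F [ 0.5 -0.1  0.1] p [0.6051 0.0123 0.206 ]
hand [-0.08036 -0.14278  0.00058] [0.6051 0.0123 0.206 ] 13.0
```

View pics/q.png

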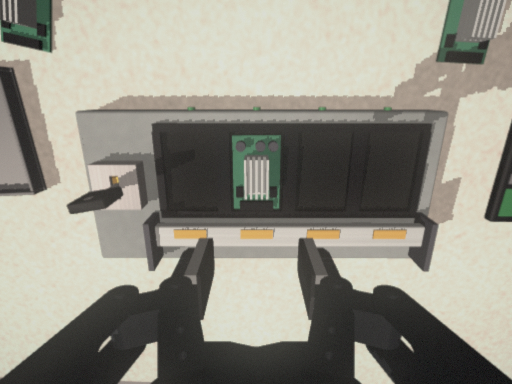

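```bash
python3 - <<'E'
from h import *
CS,CD=cfw('scene'),cfw('side')
print('scene measure bottom',back(CS,[(371,277),(349,264)],0).round(3).tolist())
print('side measure bottom',back(CD,[(213,146),(225,148)],0).round(3).tolist())
print('side top',back(CD,[(213,122),(227,118)],.07).round(3).tolist())
print('roll side bottom',back(CD,[(288,350),(314,370),(340,350)],0).round(3).tolist())
print('roll top center',back(CD,[(315,325)],.05).round(3).tolist(), back(CS,[(182,160)],.05).round(3))
E
python3 d.py .4401 .2269 .14 -0.005
```

```text
scene measure bottom [[0.414, 0.396, 0.0], [0.412, 0.332, 0.0]]
side measure bottom [[0.377, 0.347, 0.0], [0.41, 0.325, 0.0]]
side top [[0.386, 0.365, 0.07], [0.431, 0.379, 0.07]]
roll side bottom [[0.375, -0.351, 0.0], [0.402, -0.395, 0.0], [0.456, -0.375, 0.0]]
roll top center [[0.418, -0.35, 0.05]] [[ 0.421 -0.345  0.05 ]]
shift [-0.1563  0.0614  0.2208] turn [0.0011 0.0432 0.0079] t 13.05 q6 -0.16 w 0.0448 F [ 0.1 -1.   0. ] p [0.6042 0.0123 0.203 ]
```

>>> servo_tool(targets="-0.035 0 0.045 0.001 0.043 0.008 0.05;-0.07 0 0.09 0.001 0.043 0.008 0.05;-0.1 0.01 0.135 0.001 0.043 0.008 0.05;-0.13 0.03 0.18 0.001 0.043 0.008 0.05;-0.156 0.06 0.22 0.001 0.043 0.008 0.05;-0.156 0.0615 0.221 0.001 0.043 0.008 0.05;-0.156 0.0615 0.221 0.001 0.043 0.008 0.05;-0.156 0.0615 0.221 0.001 0.043 0.008 0.05")

```text
time_s: 13.85
ee_pos: [0.4396, 0.2274, 0.139]
orientation: [-1.572, 0.004, -0.001]
contact_force: [-0.4, -0.6, 0.7]
grip_width: 0.0499
```

```bash
python3 d.py .4401 .2269 .009 -0.005; python3 - <<'E'
from h import *
im,C=shot('r')
crop(im,170,110,180,140,4,'pics/r1.png')
E
```

```text
shift [ 0.0007  0.13   -0.0003] turn [ 0.0008  0.0019 -0.0017] t 13.85 q6 0.31 w 0.0499 F [-0.4 -0.6  0.7] p [0.4396 0.2274 0.139 ]
hand [-0.08039 -0.14276  0.00051] [0.4396 0.2274 0.139 ] 13.85
```

View pics/r1.png

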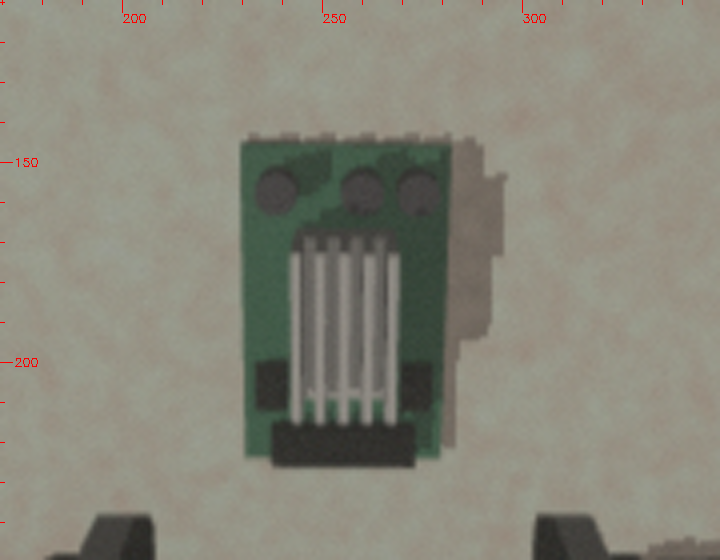

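```bash
python3 - <<'E'
from h import *
C=ld('r')
cr=[(-.04,-.025,.004),(-.04,.025,.004),(.04,.025,.004),(.04,-.025,.004)]
p,r=fit([(C,cr,px([(241,142),(451,142),(440,458),(246,458)],170,110,4))],[.44,.22,0]);print(p.round(4),r.tolist())
E
```

```text
[ 0.4405  0.2279 -0.0081] [[-0.4, 0.2], [0.2, 0.5], [0.3, -0.2], [-0.0, -0.5]]
```

>>> servo_tool(targets="0.0005 0.04 0.0005 0 0.004 0 0.045;0.0005 0.075 0.0005 0 0.004 0 0.045;0.0005 0.1 0.0005 0 0.004 0 0.045;0.0005 0.115 0.0005 0 0.004 0 0.045;0.0005 0.125 0.0005 0 0.004 0 0.045;0.0005 0.13 0.0005 0 0.004 0 0.045;0.0005 0.131 0.0005 0 0.004 0 0.045;0.0005 0.131 0.0005 0 0.004 0 0.045")

```text
time_s: 14.7
ee_pos: [0.4415, 0.2273, 0.0091]
orientation: [-1.571, 0.007, -0.007]
contact_force: [-0.0, 0.0, 0.4]
grip_width: 0.045
```

>>> servo_tool(targets="0 0 0 0 0 0 0.018;0 0 0 0 0 0 0.018;0 0 0 0 0 0 0.018;0 0 0 0 0 0 0.018;0 0 0 0 0 0 0.018;0 0 0 0 0 0 0.018")

```text
time_s: 15.3
ee_pos: [0.4422, 0.2275, 0.01]
orientation: [-1.571, 0.005, -0.008]
contact_force: [-0.0, -0.9, 6.9]
grip_width: 0.0233
```

>>> servo_tool(targets="0 -0.02 0 0 0 0 0.018;0 -0.05 0 0 0 0 0.018;0 -0.085 0 0 0 0 0.018;0 -0.11 0 0 0 0 0.018;0 -0.11 0 0 0 0 0.018")

```text
time_s: 15.8
ee_pos: [0.4435, 0.2281, 0.1234]
orientation: [-1.569, 0.0, -0.013]
contact_force: [0.3, 0.3, -0.1]
grip_width: 0.0236
```

```bash
python3 d.py .5969 .1527 .11 0.039
```

```text
shift [ 0.1539  0.0145 -0.0742] turn [-0.0018 -0.0473  0.0079] t 15.8 q6 0.32 w 0.0236 F [ 0.3  0.3 -0.1] p [0.4435 0.2281 0.1234]
```

>>> servo_tool(targets="0.03 0 -0.015 -0.002 -0.047 0.008 0.018;0.065 0 -0.03 -0.002 -0.047 0.008 0.018;0.1 0 -0.05 -0.002 -0.047 0.008 0.018;0.135 0.005 -0.065 -0.002 -0.047 0.008 0.018;0.15 0.013 -0.074 -0.002 -0.047 0.008 0.018;0.154 0.0145 -0.074 -0.002 -0.047 0.008 0.018;0.154 0.0145 -0.074 -0.002 -0.047 0.008 0.018;0.154 0.0145 -0.074 -0.002 -0.047 0.008 0.018")

```text
time_s: 16.6
ee_pos: [0.5958, 0.1536, 0.1099]
orientation: [-1.571, -0.03, 0.032]
contact_force: [-0.8, 0.3, -1.1]
grip_width: 0.0236
```

```bash
python3 d.py .5969 .1527 .052 0.039;python3 - <<'E'
from h import *
im,C=shot('s')
crop(im,150,100,200,150,4,'pics/s1.png')
E
```

```text
shift [ 0.0011  0.0579 -0.0009] turn [ 0.      0.0005 -0.001 ] t 16.6 q6 0.08 w 0.0236 F [-0.8  0.3 -1.1] p [0.5958 0.1536 0.1099]
hand [-0.08036 -0.14276  0.00058] [0.5958 0.1536 0.1099] 16.6
```

View pics/s1.png

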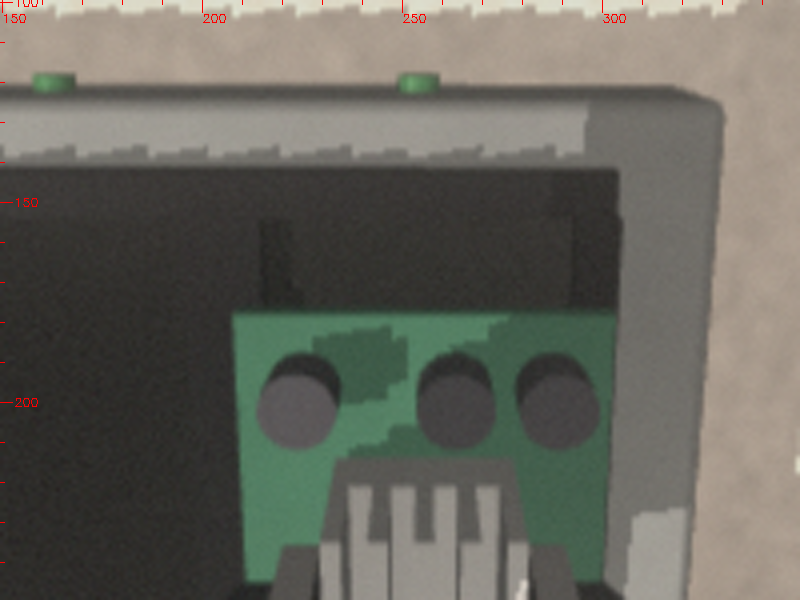

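```bash
python3 - <<'E'
from h import *
C=ld('s');u=np.array([np.cos(.039),np.sin(.039)])
b=back(C,px([(232,312),(616,312)],150,100,4),.1037);n=back(C,px([(260,219),(571,218)],150,100,4),.047)
B=b.mean(0)[:2]+.04*u;N=n.mean(0)[:2]+.043*u
print(np.linalg.norm(b[1]-b[0]),B.round(4),N.round(4),(np.array([.5958,.1536])+N-B).round(4))
E
python3 d.py .5969 .1527 .052 0.039
```

```text
0.05016152061370065 [0.5944 0.1541] [0.5953 0.1526] [0.5967 0.1521]
shift [ 0.001   0.0583 -0.001 ] turn [ 0.0001  0.0008 -0.0004] t 16.65 q6 0.08 w 0.0237 F [-0.   0.  -0.8] p [0.5959 0.1536 0.1103]
```

Target (0.597, 0.1522): shift x +0.001, z −0.0014.

>>> servo_tool(targets="0.001 0.01 -0.0014 0 0 0 0.018;0.001 0.025 -0.0014 0 0 0 0.018;0.001 0.04 -0.0014 0 0 0 0.018;0.001 0.048 -0.0014 0 0 0 0.018;0.001 0.053 -0.0014 0 0 0 0.018;0.001 0.056 -0.0014 0 0 0 0.018;0.001 0.058 -0.0014 0 0 0 0.018;0.001 0.058 -0.0014 0 0 0 0.018")

```text
time_s: 17.45
ee_pos: [0.597, 0.1523, 0.0524]
orientation: [-1.571, -0.031, 0.031]
contact_force: [-0.8, 0.1, -0.7]
grip_width: 0.0235
```

```bash
python3 d.py .5969 .1523 .050 0.039;python3 - <<'E'
from h import *
im,C=shot('t')
crop(im,150,100,200,150,4,'pics/t1.png')
E
```

```text
shift [-0.0001  0.0024 -0.    ] turn [ 0.      0.0008 -0.0001] t 17.45 q6 0.07 w 0.0235 F [-0.8  0.1 -0.7] p [0.597  0.1523 0.0524]
hand [-0.08036 -0.14276  0.00058] [0.597  0.1523 0.0524] 17.45
```

View pics/t1.png

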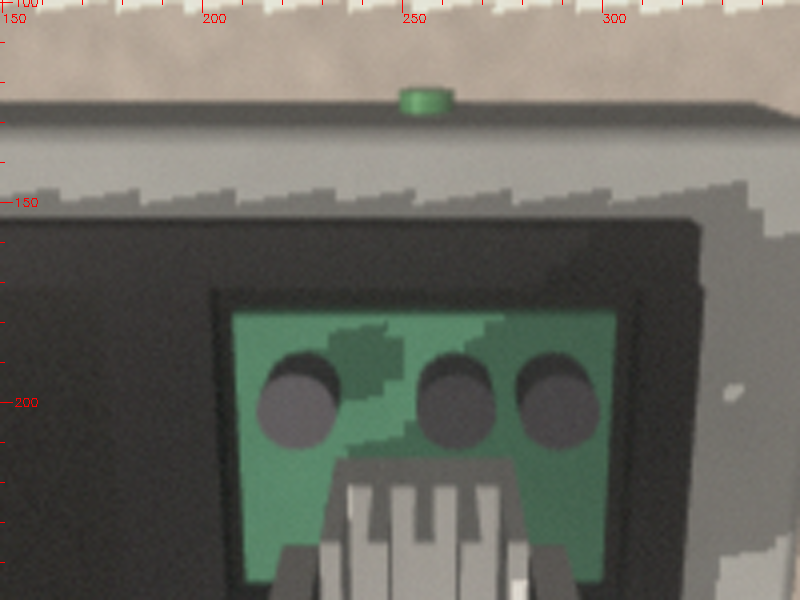

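Centred in the pocket. Lower and release.

>>> servo_tool(targets="0 0.0015 0 0 0 0 0.018;0 0.0028 0 0 0 0 0.018;0 0.0028 0 0 0 0 0.018")

```text
time_s: 17.8
ee_pos: [0.5973, 0.1523, 0.05]
orientation: [-1.571, -0.032, 0.031]
contact_force: [-0.4, -0.9, 1.6]
grip_width: 0.0239
```

>>> servo_tool(targets="0 0 0 0 0 0 0.032;0 0 0 0 0 0 0.045;0 0 0 0 0 0 0.045;0 -0.03 0 0 0 0 0.045;0 -0.07 0 0 0 0 0.045;0 -0.11 0 0 0 0 0.045;0 -0.15 0 0 0 0 0.045;0 -0.15 0 0 0 0 0.045")

```text
time_s: 18.6
ee_pos: [0.5992, 0.1526, 0.2059]
orientation: [-1.57, -0.039, 0.024]
contact_force: [-0.1, 0.2, -0.4]
grip_width: 0.045
```

```bash
python3 d.py .4435 -.2288 .20 -.175;python3 - <<'E'
from h import *
im,C=shot('u')
E
```

```text
shift [-0.1708  0.004  -0.3749] turn [-0.0018  0.2148  0.0096] t 18.6 q6 0.07 w 0.045 F [-0.1  0.2 -0.4] p [0.5992 0.1526 0.2059]
hand [-0.08036 -0.14277  0.00058] [0.5992 0.1526 0.2059] 18.6
```

View pics/u.png

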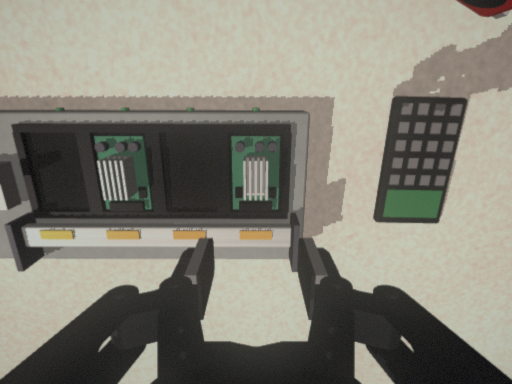

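>>> servo_tool(targets="-0.02 0 -0.045 0 0.03 0.01 0.05;-0.04 0 -0.09 0 0.06 0.01 0.05;-0.06 0 -0.135 0 0.09 0.01 0.05;-0.08 0 -0.18 0 0.12 0.01 0.05;-0.1 0 -0.225 0 0.15 0.01 0.05;-0.125 0 -0.27 0 0.17 0.01 0.05;-0.145 0 -0.315 0 0.2 0.01 0.05;-0.17 0.004 -0.36 0 0.215 0.01 0.05")

```text
time_s: 19.45
ee_pos: [0.4427, -0.2134, 0.197]
orientation: [-1.565, 0.142, -0.135]
contact_force: [1.2, -0.6, -0.3]
grip_width: 0.0496
```

```bash
python3 d.py .4435 -.2288 .14 -.175
```

```text
shift [ 0.0038  0.057  -0.015 ] turn [-0.001  -0.0012 -0.0046] t 19.45 q6 -0.44 w 0.0496 F [ 1.2 -0.6 -0.3] p [ 0.4427 -0.2134  0.197 ]
```

>>> servo_tool(targets="0.004 0.03 -0.015 0 0 -0.004 0.05;0.004 0.057 -0.015 0 0 -0.004 0.05;0.004 0.057 -0.015 0 0 -0.004 0.05;0.004 0.057 -0.015 0 0 -0.004 0.05")

```text
time_s: 19.85
ee_pos: [0.4434, -0.2284, 0.1396]
orientation: [-1.564, 0.14, -0.136]
contact_force: [0.9, -0.1, 1.0]
grip_width: 0.05
```

```bash
python3 d.py .4435 -.2288 .009 -.175; python3 - <<'E'
from h import *
im,C=shot('v')
crop(im,170,110,180,140,4,'pics/v1.png')
E
```

```text
shift [ 0.0005  0.1306 -0.0006] turn [-0.0019 -0.0011 -0.0025] t 19.85 q6 -0.47 w 0.05 F [ 0.9 -0.1  1. ] p [ 0.4434 -0.2284  0.1396]
hand [-0.08045 -0.14276  0.0002 ] [ 0.4434 -0.2284  0.1396] 19.85
```

View pics/v1.png

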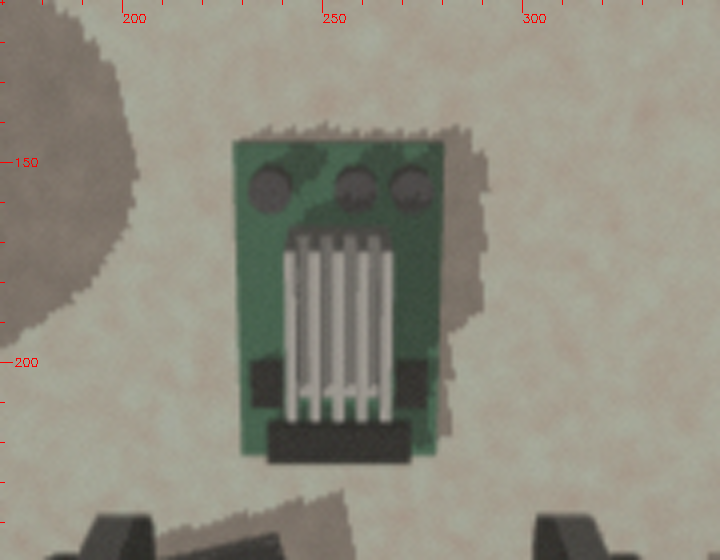

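```bash
python3 - <<'E'
from h import *
C=ld('v')
cr=[(-.04,-.025,.004),(-.04,.025,.004),(.04,.025,.004),(.04,-.025,.004)]
p,r=fit([(C,cr,px([(233,142),(443,142),(437,455),(242,455)],170,110,4))],[.44,-.22,-.17]);print(p.round(4),r.tolist())
E
python3 d.py .4428 -.229 .009 -.17
```

```text
[ 0.4437 -0.2294 -0.1722] [[-0.2, 0.1], [0.3, -0.0], [-0.1, -0.1], [-0.0, 0.0]]
shift [-0.001   0.1315 -0.0007] turn [-0.001  -0.0057 -0.0007] t 19.9 q6 -0.47 w 0.0502 F [0.7 0.1 0.4] p [ 0.444  -0.2286  0.1405]
```

>>> servo_tool(targets="-0.001 0.04 -0.001 0 -0.004 0 0.045;-0.001 0.075 -0.001 0 -0.004 0 0.045;-0.001 0.1 -0.001 0 -0.004 0 0.045;-0.001 0.115 -0.001 0 -0.004 0 0.045;-0.001 0.125 -0.001 0 -0.004 0 0.045;-0.001 0.13 -0.001 0 -0.004 0 0.045;-0.001 0.132 -0.001 0 -0.004 0 0.045;-0.001 0.132 -0.001 0 -0.004 0 0.045")

```text
time_s: 20.7
ee_pos: [0.4432, -0.2294, 0.0091]
orientation: [-1.566, 0.134, -0.135]
contact_force: [0.2, 0.6, 1.6]
grip_width: 0.0452
```

>>> servo_tool(targets="0 0 0 0 0 0 0.018;0 0 0 0 0 0 0.018;0 0 0 0 0 0 0.018;0 0 0 0 0 0 0.018;0 0 0 0 0 0 0.018;0 0 0 0 0 0 0.018")

```text
time_s: 21.3
ee_pos: [0.4437, -0.2297, 0.01]
orientation: [-1.567, 0.133, -0.136]
contact_force: [-0.3, 0.5, 6.9]
grip_width: 0.0233
```

>>> servo_tool(targets="0 -0.02 0 0 0 0 0.018;0 -0.05 0 0 0 0 0.018;0 -0.085 0 0 0 0 0.018;0 -0.12 0 0 0 0 0.018;0 -0.15 0 0 0 0 0.018;0 -0.15 0 0 0 0 0.018")

```text
time_s: 21.9
ee_pos: [0.4449, -0.2307, 0.1641]
orientation: [-1.571, 0.129, -0.141]
contact_force: [-0.7, 0.0, -1.2]
grip_width: 0.0233
```

```bash
python3 d.py .5979 .0827 .15 0.039; python3 -c "
from h import *
crop(arm.camera('side'),200,120,240,180,3,'pics/w1.png')"
```

```text
shift [0.0972 0.0137 0.335 ] turn [ 0.0041 -0.2103  0.0075] t 21.9 q6 -0.48 w 0.0233 F [-0.7  0.  -1.2] p [ 0.4449 -0.2307  0.1641]
```

View pics/w1.png

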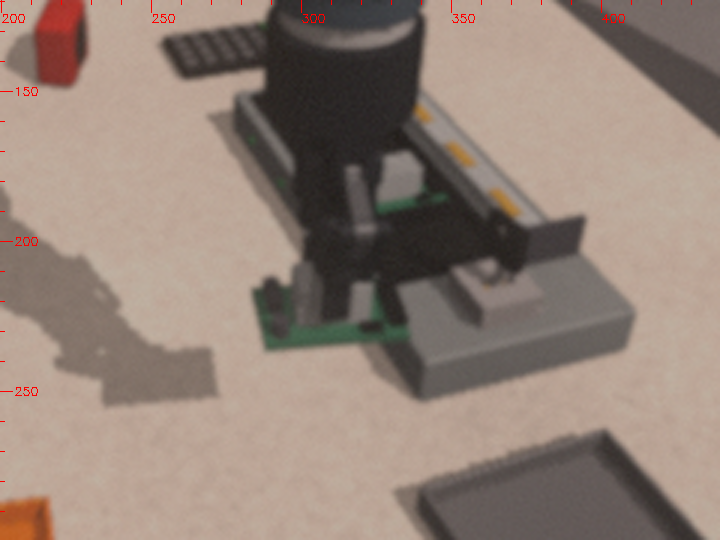

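>>> servo_tool(targets="0 0 0.045 0.004 -0.03 0.007 0.018;0.01 0 0.09 0.004 -0.06 0.007 0.018;0.02 0 0.135 0.004 -0.09 0.007 0.018;0.035 0 0.18 0.004 -0.12 0.007 0.018;0.05 0 0.225 0.004 -0.15 0.007 0.018;0.065 0 0.265 0.004 -0.18 0.007 0.018;0.08 0 0.3 0.004 -0.2 0.007 0.018;0.097 0 0.33 0.004 -0.21 0.007 0.018")

```text
time_s: 22.75
ee_pos: [0.5959, 0.0805, 0.1602]
orientation: [-1.569, -0.029, 0.035]
contact_force: [1.1, -1.2, -0.8]
grip_width: 0.0236
```

```bash
python3 d.py .5979 .0827 .11 0.039
```

```text
shift [0.0023 0.0502 0.002 ] turn [-0.0019  0.0015 -0.004 ] t 22.75 q6 -0.05 w 0.0236 F [ 1.1 -1.2 -0.8] p [0.5959 0.0805 0.1602]
```

>>> servo_tool(targets="0.0023 0.025 0.002 -0.002 0.0015 -0.003 0.018;0.0023 0.05 0.002 -0.002 0.0015 -0.003 0.018;0.0023 0.05 0.002 -0.002 0.0015 -0.003 0.018;0.0023 0.05 0.002 -0.002 0.0015 -0.003 0.018")

```text
time_s: 23.15
ee_pos: [0.5973, 0.0826, 0.1095]
orientation: [-1.571, -0.028, 0.033]
contact_force: [0.1, -1.0, -1.5]
grip_width: 0.0233
```

```bash
python3 d.py .5979 .0827 .052 0.039;python3 - <<'E'
from h import *
im,C=shot('x')
crop(im,150,100,200,150,4,'pics/x1.png')
E
```

```text
shift [0.0008 0.0575 0.0001] turn [ 0.     -0.0001 -0.0033] t 23.15 q6 -0.04 w 0.0233 F [ 0.1 -1.  -1.5] p [0.5973 0.0826 0.1095]
hand [-0.08036 -0.14276  0.00058] [0.5973 0.0826 0.1095] 23.15
```

View pics/x1.png

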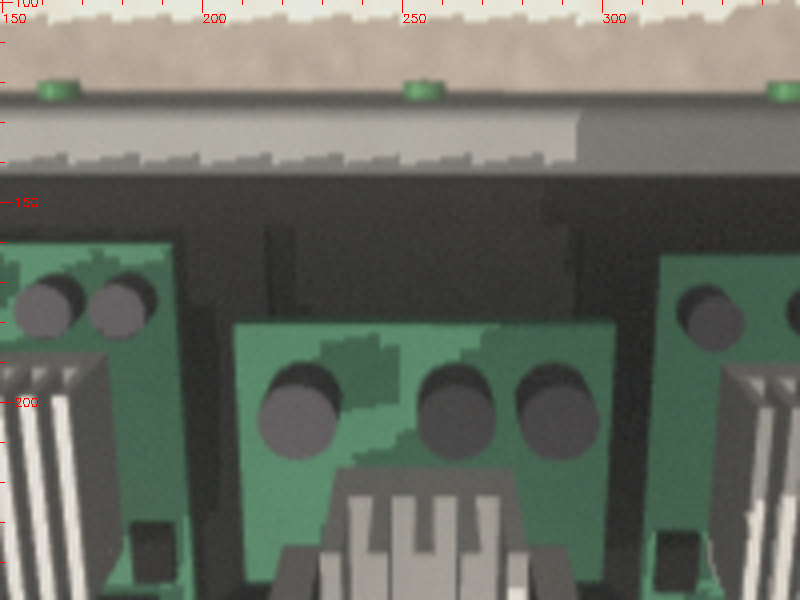

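```bash
python3 - <<'E'
from h import *
C=ld('x');u=np.array([np.cos(.039),np.sin(.039)])
b=back(C,px([(234,323),(615,321)],150,100,4),.1035);n=back(C,px([(266,227),(577,226)],150,100,4),.047)
B=b.mean(0)[:2]+.04*u;N=n.mean(0)[:2]+.043*u
print(np.linalg.norm(b[1]-b[0]),B.round(4),N.round(4),(np.array([.5973,.0826])+N-B).round(4))
E
python3 d.py .5979 .0827 .052 0.039
```

```text
0.0498551086758424 [0.5972 0.0833] [0.598  0.0827] [0.598  0.0821]
shift [0.     0.0585 0.0002] turn [ 0.0001 -0.0002 -0.0012] t 23.2 q6 -0.04 w 0.0235 F [-0.5  0.6  0.2] p [0.598  0.0825 0.1105]
```

>>> servo_tool(targets="0 0.01 -0.0003 0 0 0 0.018;0 0.025 -0.0003 0 0 0 0.018;0 0.04 -0.0003 0 0 0 0.018;0 0.048 -0.0003 0 0 0 0.018;0 0.053 -0.0003 0 0 0 0.018;0 0.056 -0.0003 0 0 0 0.018;0 0.058 -0.0003 0 0 0 0.018;0 0.058 -0.0003 0 0 0 0.018")

```text
time_s: 24.0
ee_pos: [0.5981, 0.0822, 0.0528]
orientation: [-1.571, -0.03, 0.031]
contact_force: [1.3, 0.7, -1.2]
grip_width: 0.0234
```

```bash
python3 d.py .598 .0822 .050 0.039;python3 - <<'E'
from h import *
im,C=shot('y')
crop(im,150,100,200,150,4,'pics/y1.png')
E
```

```text
shift [-0.0001  0.0028  0.    ] turn [ 0.0001 -0.0003 -0.0007] t 24.0 q6 -0.04 w 0.0234 F [ 1.3  0.7 -1.2] p [0.5981 0.0822 0.0528]
hand [-0.08036 -0.14276  0.00058] [0.5981 0.0822 0.0528] 24.0
```

View pics/y1.png

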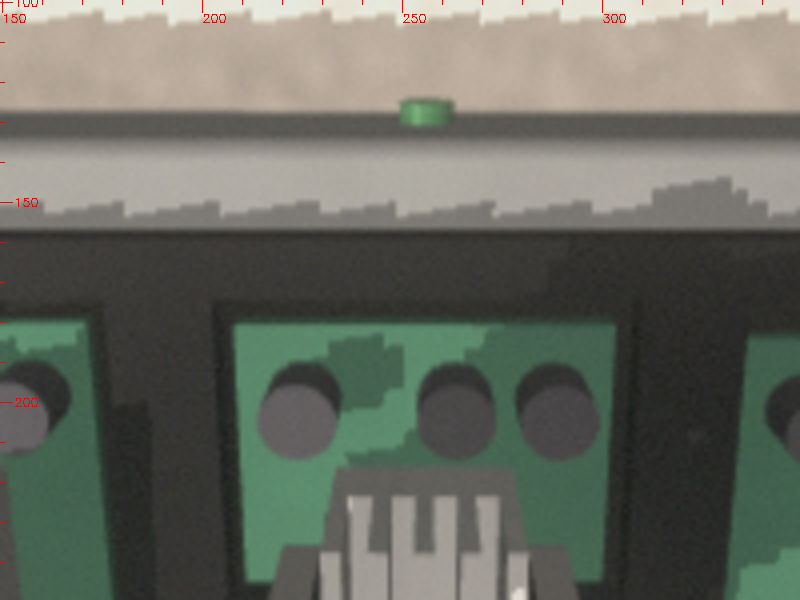

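Good. Lower, release, lift.

>>> servo_tool(targets="0 0.0015 0 0 0 0 0.018;0 0.003 0 0 0 0 0.018;0 0.003 0 0 0 0 0.018")

```text
time_s: 24.35
ee_pos: [0.5983, 0.0822, 0.0501]
orientation: [-1.571, -0.03, 0.03]
contact_force: [1.1, 0.1, -0.7]
grip_width: 0.0235
```

>>> servo_tool(targets="0 0 0 0 0 0 0.032;0 0 0 0 0 0 0.04;0 0 0 0 0 0 0.04;0 -0.03 0 0 0 0 0.04;0 -0.07 0 0 0 0 0.04;0 -0.11 0 0 0 0 0.04;0 -0.15 0 0 0 0 0.04;0 -0.17 0 0 0 0 0.04")

```text
time_s: 25.15
ee_pos: [0.599, 0.0823, 0.2239]
orientation: [-1.571, -0.034, 0.027]
contact_force: [1.0, -0.8, -0.7]
grip_width: 0.0401
```

```bash
python3 d.py .59 .02 .26 .039;python3 - <<'E'
from h import *
im,C=shot('z')
crop(arm.camera('side'),215,90,250,190,3,'pics/z2.png')
E
```

```text
shift [-0.0113 -0.0361 -0.0619] turn [ 0.0003 -0.0002  0.0045] t 25.15 q6 -0.04 w 0.0401 F [ 1.  -0.8 -0.7] p [0.599  0.0823 0.2239]
hand [-0.08036 -0.14277  0.00058] [0.599  0.0823 0.2239] 25.15
```

View pics/z.png

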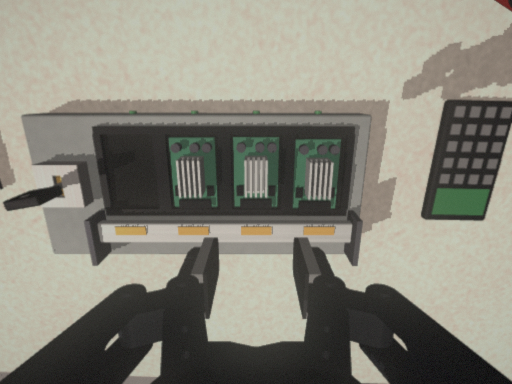

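View pics/z2.png

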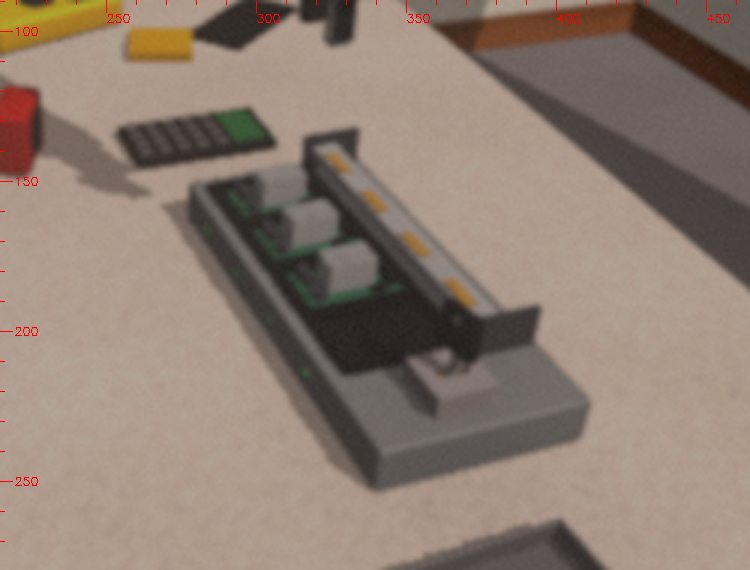

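```bash
python3 d.py .6195 -.1305 .20 -1.41; python3 -c "
from h import *
cv2.imwrite('pics/aa.png',arm.camera('side'));cv2.imwrite('pics/ab.png',arm.camera('scene'))"
```

```text
shift [ 0.0116  0.0237 -0.2134] turn [-0.0038  1.4488  0.005 ] t 25.25 q6 -0.04 w 0.0401 F [ 0.8  0.4 -0.9] p [0.5995 0.0822 0.2236]
```

View pics/aa.png

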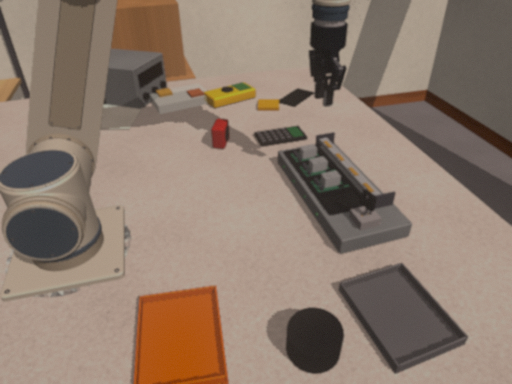

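View pics/ab.png

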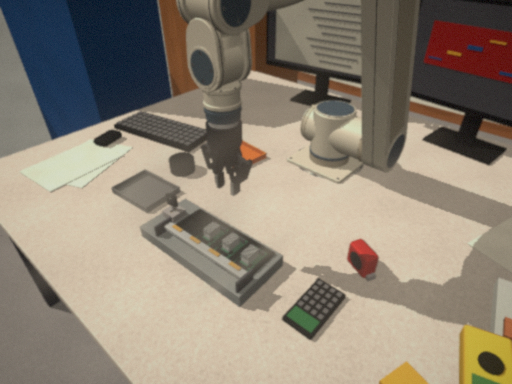

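>>> servo_tool(targets="0.005 0 -0.04 0 0.15 0 0.035;0.01 0 -0.08 0 0.3 0 0.035;0.011 0 -0.12 0 0.45 0 0.035;0.011 0 -0.16 0 0.6 0 0.035;0.0115 0.01 -0.2 0 0.75 0 0.035;0.0115 0.023 -0.213 0 0.9 0 0.035;0.0115 0.023 -0.213 0 1.05 0 0.035;0.0115 0.023 -0.213 0 1.2 0 0.035")

```text
time_s: 26.15
ee_pos: [0.6171, -0.1309, 0.1942]
orientation: [-1.374, 0.912, -0.905]
contact_force: [0.0, 0.0, 0.5]
grip_width: 0.0349
```

```bash
python3 d.py .6195 -.1305 .16 -1.41
```

```text
shift [0.0007 0.0342 0.0025] turn [ 0.0032  0.241  -0.0023] t 26.15 q6 0.83 w 0.0349 F [0.  0.  0.5] p [ 0.6171 -0.1309  0.1942]
```

>>> servo_tool(targets="0.0005 0.02 0.0025 0.003 0.14 -0.002 0.035;0.0005 0.034 0.0025 0.003 0.24 -0.002 0.035;0.0005 0.034 0.0025 0.003 0.24 -0.002 0.035;0.0005 0.034 0.0025 0.003 0.24 -0.002 0.035")

```text
time_s: 26.55
ee_pos: [0.619, -0.1302, 0.1593]
orientation: [-1.284, 1.089, -1.085]
contact_force: [0.6, 0.0, 0.6]
grip_width: 0.0349
```

```bash
python3 d.py .6195 -.1305 .082 -1.41;python3 - <<'E'
from h import *
im,C=shot('ba')
crop(im,160,140,180,140,4,'pics/ba1.png');print(proj(C,[(.6185,-.1305,.114)]))
E
```

```text
shift [0.0005 0.0773 0.0006] turn [ 0.0021  0.0041 -0.0012] t 26.55 q6 1.07 w 0.0349 F [0.6 0.  0.6] p [ 0.619  -0.1302  0.1593]
hand [-0.07943 -0.14276 -0.00164] [ 0.619  -0.1302  0.1593] 26.55
[[257.38573139 219.83643278]]
```

View pics/ba1.png

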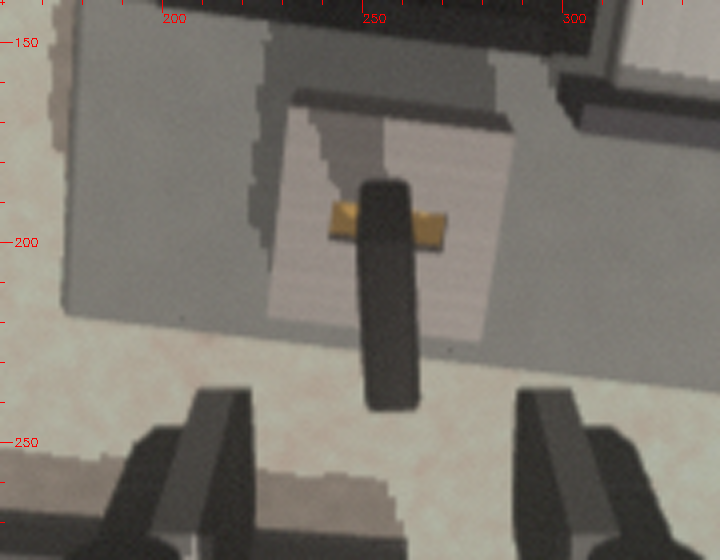

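>>> servo_tool(targets="0.0005 0.04 0.0005 0 0 0 0.035;0.0005 0.065 0.0005 0 0 0 0.035;0.0005 0.077 0.0005 0 0 0 0.035;0.0005 0.077 0.0005 0 0 0 0.035;0.0005 0.077 0.0005 0 0 0 0.035")

```text
time_s: 27.1
ee_pos: [0.6206, -0.1309, 0.0844]
orientation: [-1.283, 1.086, -1.087]
contact_force: [-0.3, -0.6, 0.3]
grip_width: 0.0353
```

>>> servo_tool(targets="0 0 0 0 0 0 0.004;0 0 0 0 0 0 0.004;0 0 0 0 0 0 0.004;0 0 0 0 0 0 0.004;0 0 0 0 0 0 0.004;0 0 0 0 0 0 0.004", squeeze=70)

```text
time_s: 27.7
ee_pos: [0.6207, -0.1312, 0.0862]
orientation: [-1.283, 1.084, -1.088]
contact_force: [-3.7, -1.3, 7.2]
grip_width: 0.0091
```

```bash
python3 d.py .6195 -.1305 .082 0.039; python3 -c "
from h import *
print(arm.get_state()['moment'])"
```

```text
shift [-0.0009  0.0042 -0.001 ] turn [-3.0000e-04 -1.4442e+00  2.7000e-03] t 27.7 q6 1.06 w 0.0091 F [-3.7 -1.3  7.2] p [ 0.6207 -0.1312  0.0862]
[-0.1021946   0.9629824   0.13108419]
```

>>> servo_tool(targets="-0.0005 0.001 -0.0005 0 -0.13 0 0.004;-0.0005 0.001 -0.0005 0 -0.26 0 0.004;-0.0005 0.001 -0.0005 0 -0.39 0 0.004;-0.0005 0.001 -0.0005 0 -0.52 0 0.004;-0.0005 0.001 -0.0005 0 -0.65 0 0.004;-0.0005 0.001 -0.0005 0 -0.78 0 0.004;-0.0005 0.001 -0.0005 0 -0.9 0 0.004;-0.0005 0.001 -0.0005 0 -1 0 0.004")

```text
time_s: 28.5
ee_pos: [0.6199, -0.131, 0.0863]
orientation: [-1.549, 0.312, -0.316]
contact_force: [-3.0, 0.2, 3.7]
grip_width: 0.0088
```

```bash
python3 d.py .619 -.1305 .085 0.039; python3 -c "
from h import *
print(arm.get_state()['moment'])"
```

```text
shift [-0.001   0.0013  0.0002] turn [ 0.0017 -0.4394  0.0027] t 28.5 q6 0.06 w 0.0088 F [-3.   0.2  3.7] p [ 0.6199 -0.131   0.0863]
[-0.08207169  0.73474646 -0.07542419]
```

>>> servo_tool(targets="-0.0005 0.001 0 0 -0.13 0 0.004;-0.0005 0.001 0 0 -0.26 0 0.004;-0.0005 0.001 0 0 -0.38 0 0.004;-0.0005 0.001 0 0 -0.46 0 0.004;-0.0005 0.001 0 0 -0.52 0 0.004;-0.0005 0.001 0 0 -0.52 0 0.004")

```text
time_s: 29.1
ee_pos: [0.6196, -0.1311, 0.0863]
orientation: [-1.572, -0.097, 0.092]
contact_force: [-1.9, -1.0, 3.3]
grip_width: 0.0088
```

```bash
python3 d.py .619 -.1305 .085 0.039; python3 -c "
from h import *
print(arm.get_state()['moment'])"
```

```text
shift [-0.0005  0.0013  0.0007] turn [0.0032 0.0813 0.003 ] t 29.1 q6 -0.46 w 0.0088 F [-1.9 -1.   3.3] p [ 0.6196 -0.1311  0.0863]
[-0.20936684  0.49268272  0.01634763]
```

>>> servo_tool(targets="-0.0003 0.001 0 0 -0.06 0 0.004;-0.0003 0.001 0 0 -0.08 0 0.004;-0.0003 0.001 0 0 -0.08 0 0.004")

```text
time_s: 29.4
ee_pos: [0.6197, -0.1314, 0.0863]
orientation: [-1.569, -0.16, 0.152]
contact_force: [-1.3, -0.4, 6.2]
grip_width: 0.0084
```

```bash
python3 d.py .619 -.1305 .085 0.039; python3 -c "
from h import *
print(arm.get_state()['moment'])
crop(arm.camera('side'),280,120,190,150,4,'pics/bb.png')"
```

```text
shift [-0.0006  0.0013  0.001 ] turn [0.004  0.1596 0.0044] t 29.4 q6 -0.54 w 0.0084 F [-1.3 -0.4  6.2] p [ 0.6197 -0.1314  0.0863]
[ 0.06265484  0.22316526 -0.35165079]
```

View pics/bb.png

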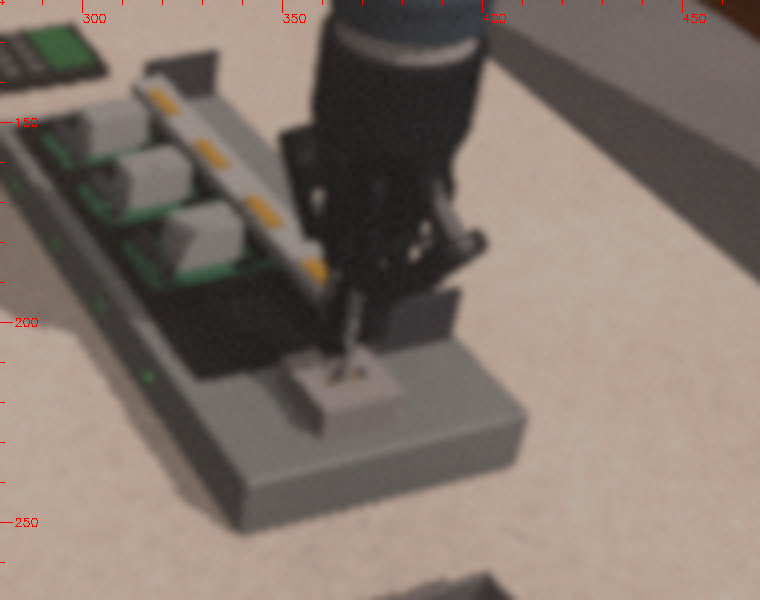

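>>> servo_tool(targets="-0.0003 0.001 0 0.004 0.08 0.004 0.004;-0.0003 0 0 0.004 0.13 0.004 0.004;-0.0003 -0.002 0 0.004 0.13 0.004 0.004;-0.0003 -0.005 0 0.004 0.13 0.004 0.004;-0.0003 -0.008 0 0.004 0.13 0.004 0.004")

```text
time_s: 29.95
ee_pos: [0.6194, -0.1313, 0.0945]
orientation: [-1.57, -0.054, 0.054]
contact_force: [-0.1, 0.4, -0.8]
grip_width: 0.009
```

```bash
python3 d.py .619 -.1305 .085 0.039; python3 -c "
from h import *
print(arm.get_state()['moment'])
crop(arm.camera('side'),280,120,190,150,4,'pics/bc.png')"
```

```text
shift [-0.0003  0.0095  0.0008] turn [-0.0001  0.0298  0.0003] t 29.95 q6 -0.41 w 0.009 F [-0.1  0.4 -0.8] p [ 0.6194 -0.1313  0.0945]
[ 0.01033453 -0.04340209  0.04034828]
```

View pics/bc.png

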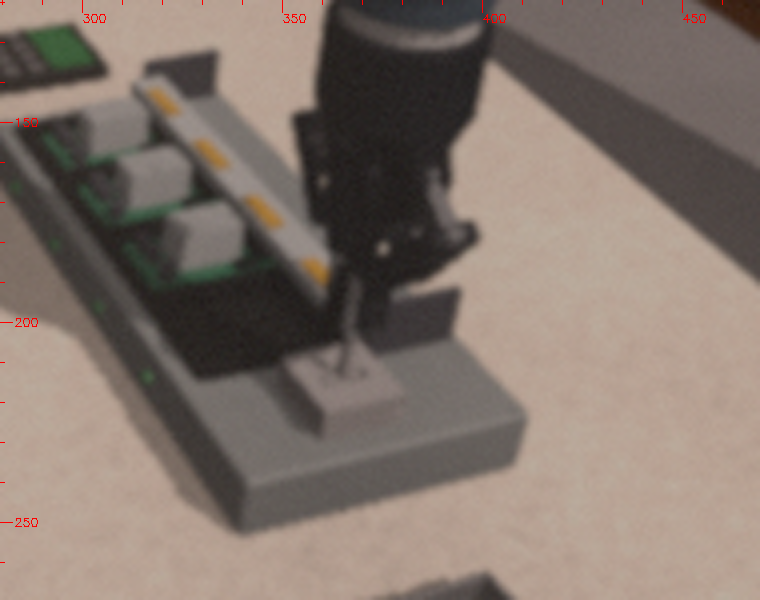

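Force stays near zero while lifting 8 mm, and the bar is shut. Continue drawing out.

>>> servo_tool(targets="0 -0.006 0 0 0 0 0.004;0 -0.012 0 0 0 0 0.004;0 -0.02 0 0 0 0 0.004;0 -0.035 0 0 0 0 0.004;0 -0.06 0 0 0 0 0.004;0 -0.08 0 0 0 0 0.004;0 -0.08 0 0 0 0 0.004")

```text
time_s: 30.7
ee_pos: [0.6208, -0.1318, 0.1786]
orientation: [-1.572, -0.059, 0.049]
contact_force: [-0.1, 0.5, -1.2]
grip_width: 0.0083
```

```bash
python3 d.py .57 -.33 .15 0.0; python3 - <<'E'
from h import *
im,C=shot('bd')
cv2.imwrite('pics/be.png',arm.camera('side'))
# tray corners, side cam at z=.022 
E
```

```text
shift [-0.0644  0.0287 -0.1942] turn [0.0022 0.0687 0.006 ] t 30.7 q6 -0.41 w 0.0083 F [-0.1  0.5 -1.2] p [ 0.6208 -0.1318  0.1786]
hand [-0.08034 -0.14277  0.00063] [ 0.6208 -0.1318  0.1786] 30.7
```

View pics/be.png

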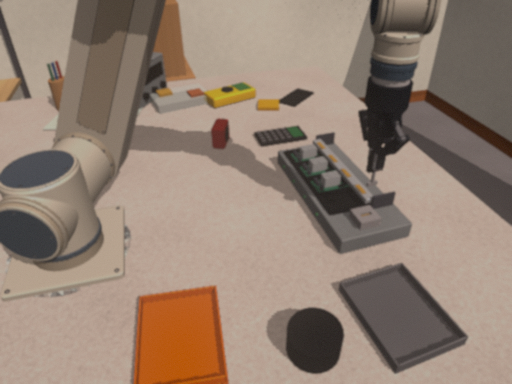

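View pics/bd.png

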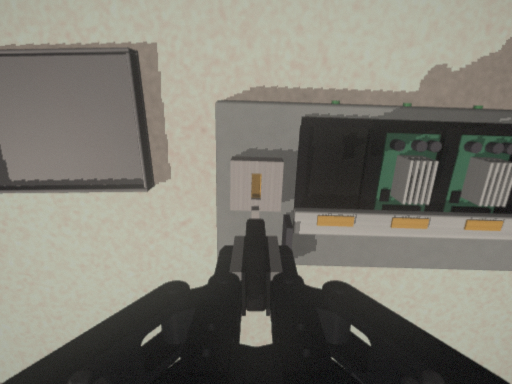

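```bash
python3 - <<'E'
from h import *
p=back(cfw('side'),[(340,287),(402,265),(464,330),(395,372)],.022);print(p.round(3).tolist(),p.mean(0))
print(back(ld('bd'),[(134,50),(151,188)],.022).round(3).tolist())
E
```

```text
[[0.502, -0.27, 0.022], [0.64, -0.255, 0.022], [0.66, -0.413, 0.022], [0.512, -0.444, 0.022]] [ 0.57844904 -0.34549184  0.022     ]
[[0.506, -0.252, 0.022], [0.639, -0.242, 0.022]]
```

```bash
python3 d.py .577 -.335 .13 0.05
```

```text
shift [-0.0566  0.0453 -0.2002] turn [0.0006 0.0187 0.0018] t 30.8 q6 -0.41 w 0.0093 F [ 0.4  0.2 -1.5] p [ 0.6196 -0.1314  0.1753]
```

>>> servo_tool(targets="-0.01 0 -0.035 0 0.02 0.002 0.004;-0.02 0 -0.07 0 0.02 0.002 0.004;-0.03 0 -0.11 0 0.02 0.002 0.004;-0.04 0.01 -0.145 0 0.02 0.002 0.004;-0.05 0.025 -0.18 0 0.02 0.002 0.004;-0.056 0.045 -0.2 0 0.02 0.002 0.004;-0.056 0.045 -0.2 0 0.02 0.002 0.004")

```text
time_s: 31.5
ee_pos: [0.5751, -0.3366, 0.1258]
orientation: [-1.567, -0.031, 0.04]
contact_force: [-1.2, 1.2, -0.6]
grip_width: 0.0084
```

```bash
python3 d.py .577 -.335 .049 0.05; python3 -c "
from h import *
shot('bf');cv2.imwrite('pics/bg.png',arm.camera('side'))"
```

```text
shift [0.0023 0.0768 0.0013] turn [-0.0032 -0.0047 -0.0054] t 31.5 q6 -0.7 w 0.0084 F [-1.2  1.2 -0.6] p [ 0.5751 -0.3366  0.1258]
hand [-0.08036 -0.14275  0.00059] [ 0.5751 -0.3366  0.1258] 31.5
```

View pics/bf.png

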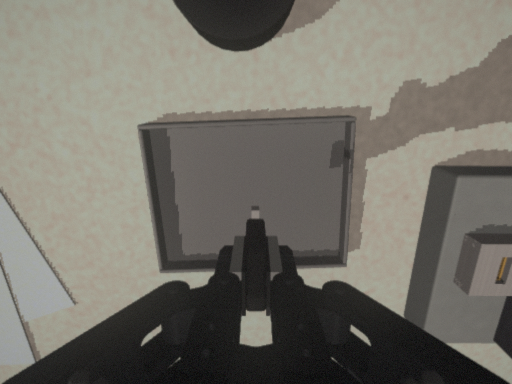

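View pics/bg.png

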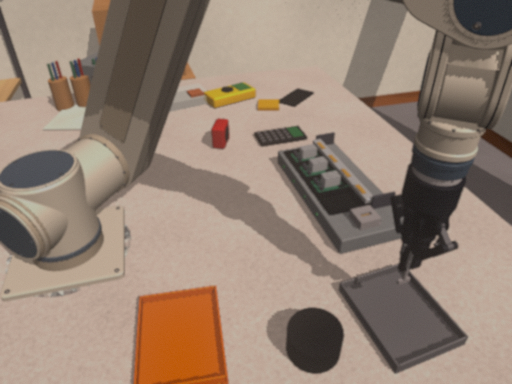

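>>> servo_tool(targets="0 0.03 0 0 0 0 0.004;0 0.05 0 0 0 0 0.004;0 0.065 0 0 0 0 0.004;0 0.073 0 0 0 0 0.004;0 0.077 0 0 0 0 0.004;0 0.077 0 0 0 0 0.004", squeeze=40)

```text
time_s: 32.2
ee_pos: [0.5771, -0.334, 0.0523]
orientation: [-1.569, -0.037, 0.04]
contact_force: [0.2, 0.7, -0.3]
grip_width: 0.0088
```

```bash
python3 d.py .577 -.335 .048 0.05; python3 -c "
from h import *
crop(arm.camera('side'),320,200,160,150,4,'pics/bh.png')"
```

```text
shift [-0.0001  0.0043 -0.001 ] turn [-0.0013 -0.0016 -0.0019] t 32.2 q6 -0.7 w 0.0088 F [ 0.2  0.7 -0.3] p [ 0.5771 -0.334   0.0523]
```

View pics/bh.png

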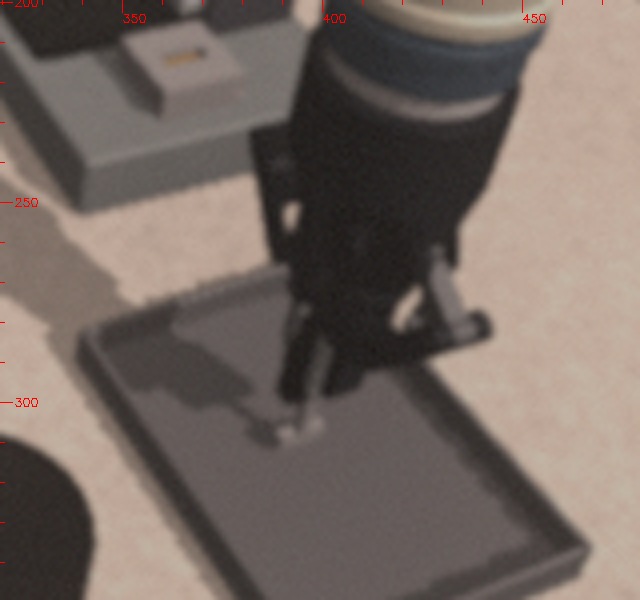

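>>> servo_tool(targets="0 0.002 0 0 0 0 0.004;0 0.004 0 0 0 0 0.004;0 0.006 0 0 0 0 0.004;0 0.007 0 0 0 0 0.004")

```text
time_s: 32.65
ee_pos: [0.5773, -0.3344, 0.0463]
orientation: [-1.57, -0.037, 0.038]
contact_force: [-2.9, 1.7, 10.1]
grip_width: 0.0091
```

On the floor (10 N). Release and withdraw.

>>> servo_tool(targets="0 -0.0005 0 0 0 0 0.03;0 -0.0005 0 0 0 0 0.06;0 -0.0005 0 0 0 0 0.06;0 -0.0005 0 0 0 0 0.06;0 -0.03 0 0 0 0 0.06;0 -0.06 0 0 0 0 0.06;0 -0.1 0 0 0 0 0.06;0 -0.14 0 0 0 0 0.06")

```text
time_s: 33.45
ee_pos: [0.5771, -0.3343, 0.1875]
orientation: [-1.57, -0.037, 0.039]
contact_force: [0.9, -0.3, 0.7]
grip_width: 0.0599
```

>>> servo_tool(targets="-0.03 -0.02 0.04 0 0 0 0.06;-0.04 -0.02 0.08 0 0 0 0.06;-0.05 -0.02 0.1 0 0 0 0.06;-0.05 -0.02 0.1 0 0 0 0.06;-0.05 -0.02 0.1 0 0 0 0.06")

```text
time_s: 33.95
ee_pos: [0.5226, -0.2367, 0.2081]
orientation: [-1.57, -0.038, 0.039]
contact_force: [0.1, -1.0, -0.0]
grip_width: 0.0601
```

```bash
python3 -c "
from h import *
shot('ca');im=arm.camera('side');cv2.imwrite('pics/cb.png',im);crop(im,215,120,250,190,3,'pics/cc.png');crop(im,320,240,160,140,4,'pics/cd.png')
crop(arm.camera('scene'),105,150,200,160,4,'pics/ce.png')
print(arm.get_state()['contact_force'])"
```

```text
hand [-0.08036 -0.14276  0.0006 ] [ 0.5226 -0.2367  0.2081] 33.95
[ 0.53433016 -0.27827527  0.73299871]
```

View pics/ca.png

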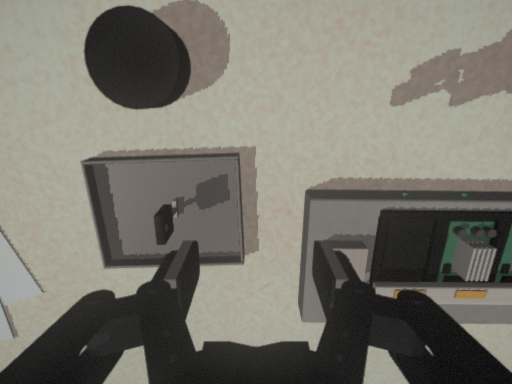

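View pics/cc.png

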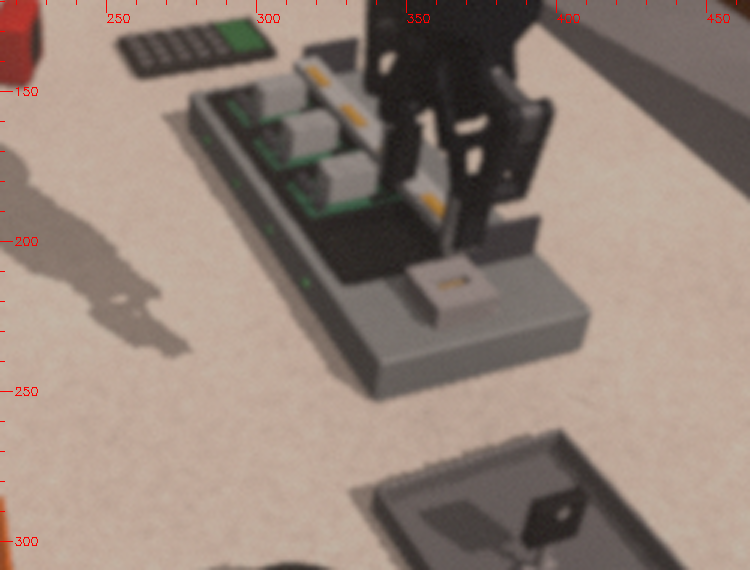

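View pics/cd.png

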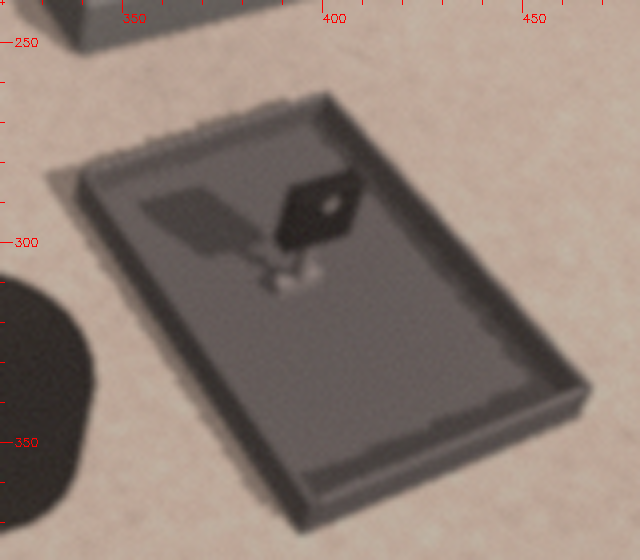

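View pics/ce.png

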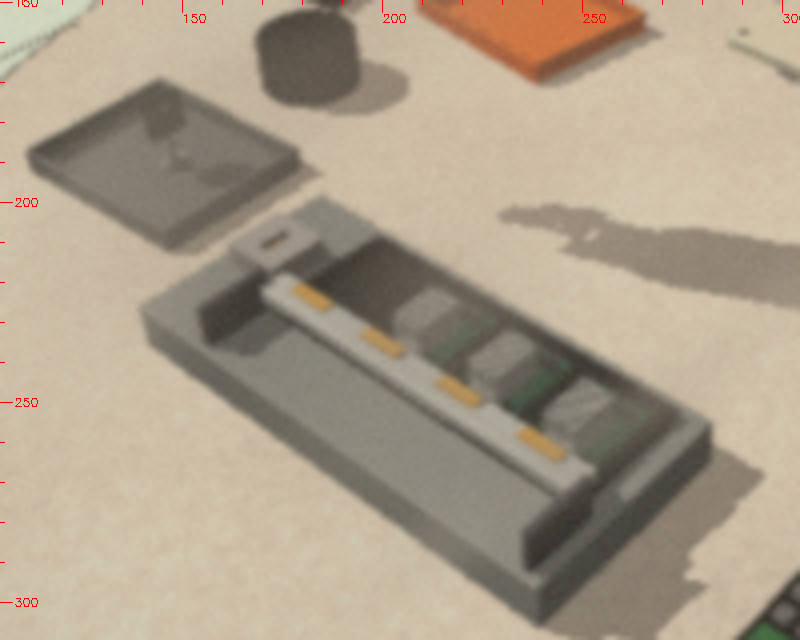

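>>> servo_tool(targets="-0.03 -0.02 0.05 0 0 0 0.06;-0.04 -0.02 0.08 0 0 0 0.06;-0.04 -0.02 0.1 0 0 0 0.06;-0.04 -0.02 0.12 0 0 0 0.06;-0.04 -0.02 0.12 0 0 0 0.06;-0.04 -0.02 0.12 0 0 0 0.06;-0.04 -0.02 0.12 0 0 0 0.06;-0.04 -0.02 0.12 0 0 0 0.06")

```text
time_s: 34.9
ee_pos: [0.4774, -0.1206, 0.227]
orientation: [-1.569, -0.035, 0.038]
contact_force: [0.5, 0.2, -0.2]
grip_width: 0.06
```

```bash
python3 -c "
from h import *
im,C=shot('da');crop(im,100,120,200,150,4,'pics/da1.png');cv2.imwrite('pics/db.png',arm.camera('side'))
crop(cv2.imread('pics/bd.png'),215,140,80,80,7,'pics/dc.png')
a=cv2.imread('pics/cb.png').astype(int);b=cv2.imread('pics/db.png').astype(int);print(abs(a-b)[265:340,340:460].max(),abs(a-b)[265:340,340:460].mean())"
```

```text
hand [-0.08036 -0.14276  0.00059] [ 0.4774 -0.1206  0.227 ] 34.9
15 5.644111111111111
```

View pics/da.png

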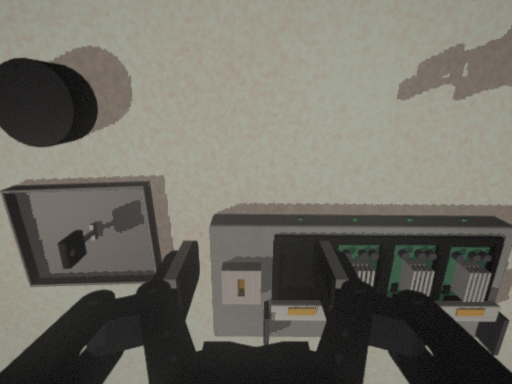

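View pics/dc.png

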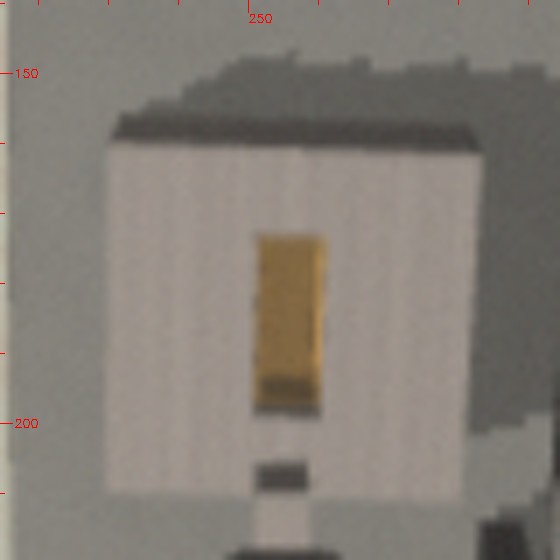

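View pics/db.png

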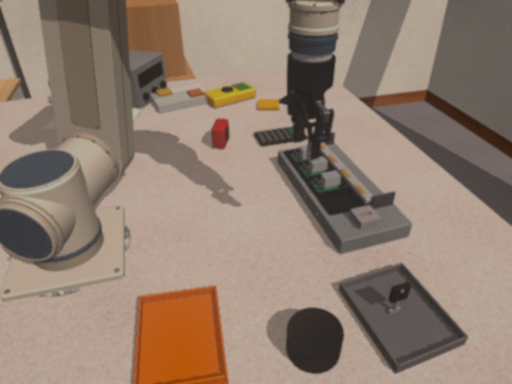

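```bash
python3 -c "
from h import *
print(arm.get_state()['joint_velocities'].round(3),arm.close_job())"
```

```text
the job is handed in; nothing more can be done
[ 0.005 -0.004 -0.004  0.002  0.     0.001] None
```

The job is done and handed in at about 35 s of the 210 s allowed; no verdict was reported.

- **Opening:** I turned the key clockwise until it met the stop, with the wrist moment at 0.86 Nm, and the bar was seen open.
- **Boards:** Three boards were present. I set each in a nest of its own with a 25 N grip, plug end towards the bar. The nest next to the key switch stays empty.
- **Closing:** I turned the key back until it met the rest stop, and the bar was seen shut over the plugs. The key then lifted out with almost no force.
- **Key:** I set it down in the grey tray, not the orange one. It stands upright on its foot rather than lying down, so its middle is about 39 mm above the desk, which leaves 6 mm under the 45 mm limit. Two side pictures taken a second apart showed it still.

In the last pictures the three boards lie flat in their nests under the bar. The slot lines up with the rest position. The calculator, tape measure and tape roll look unmoved, and the arm is clear of everything.

- **Wrist camera calibration:** It shifted by about 2 mm between poses. I therefore measured each board against its nest in the same picture before lowering it.
- **Board positions:** I did not measure the final board positions. In one picture two neighbouring boards differed by about 2 mm along the nests, against 3 mm of play either way in the pocket.

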